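# Hang the loaded bottle carrier level on the weighing arm

## Robot

A 6-joint arm with a two-finger parallel gripper is mounted at the origin on a cart in front of the work surface, level with it; the furniture and walls round the work are solid. World frame = base frame: x ahead of the robot, y to its left, z up, the work surface at z = 0. Lengths are in mm, angles in rad, forces in N, time in s.
With the tool pointing down it reaches from about 350 to 875 mm from the base axis. Payload 4.2 kg.
Tool frame: the origin (TCP) lies at the very end of the fingers, on their centre line; the grasp point (between the pads) lies 19 mm behind it; z points along the fingers, y is the line along which they close (so a half turn about z gives the same grasp; the last joint's range is limited). The gripper opens to 85 mm and grips with 20 to 120 N. Pads are 22 mm wide; open, the fingers measure 114 mm over their backs; the gripper's body (76 mm by 85 mm) begins 54 mm behind the grasp point. The pads swing forward as they close: fully open they stand 13 mm farther back than shut.
Start: joints at [1.46, 0.385, 0.008, 0, -1.194, -0.259], TCP at [225.86, 582.74, 231.312] pointing down, gripper open.
Joint ranges: [-3.14, 3.14], [-1.21, 2.06], [-1.07, 1.41], [-3.16, 2.05], [-2.99, -0.16], [-3.1, 3.1]. Speed limits (rad/s): [2.79, 2.79, 3.14, 3.14, 3.14, 3.14].

## Interface

Orientations are given as a unit quaternion [x, y, z, w].
In Python, from bench import arm, optics gives the robot as it stands. The module is installed in compiled form; this text tells all that it offers.
- The arm moves only by the tool step_arm, never from a script. Its argument "motion" is a list of rows, each an object with "dr": the turn, a rotation vector about the tool's x, y, z in units of 8 degrees (1.0 is 8 degrees), a list of three; "slide": the shift along the tool's x, y, z in mm, a list of three; "jaw": the finger opening in mm, from 0 to 85.4. A call has exactly 8 rows; each row is the pose to reach, as a shift and turn from the pose commanded when the call began, along the tool's axes at that moment; what a row does not reach only later rows make up. A row lasts 1/8 s, in which the tool goes at most 62.5 mm and 10.7 degrees, less where a joint would pass 70% of its speed; a pose out of reach is approached as far as the arm can. A call with a gripper value outside its range is refused whole. The fingers move at their own pace and stop on an object; the grip force is fixed at half the most. Time passes only in rows, so rows that repeat a pose let the fingers close, or fill a call up. It gives the time, the measured TCP pose, the force, the opening and the grip force at its end, in the units of the state.
- arm.read_state(): the state, without advancing time (a new reading comes with each control period).
- optics.get_image(name): name is "scene" or "top"; returns the picture (384x512x3 uint8, blue, green, red); there is no depth.
- optics.camera_info(name): a dict with "camera_matrix" (3x3 intrinsics, pixels), "view" (4x4, takes a point from world to camera coordinates). Camera axes: x right, y up, looking along -z (the intrinsics and any distortion apply to the point x, -y, -z); pixel columns grow to the right and rows downward; lengths in mm; the calibration is good to about 2 mm. A picture is of the moment at which its call begins. camera_info takes no time and is no camera call.
- arm.job_done(): hands the job in; it is judged then, once.
The state is a dict: "clock": time; "joints": joint angles; "joint_vel": joint speeds; "joint_efforts": joint torques, N m; "position": TCP position; "ee_rot": TCP orientation; "contact_force": force on the tool from outside, world axes, zero at the start; "wrist_torque": the same for the moment, N m; "gripper_width": finger opening in mm; "grasp_force": force on a finger pad.
Only numpy, scipy, OpenCV 4.12 (cv2) and the standard library are available. Lean on these libraries where they do the work, as an engineer would, in place of code of your own. Each camera call takes 0.05 s, during which the arm holds its last target. There are 200 camera calls.

## Task

Lift the loaded bottle carrier by its top rail and hang it on the headed stud of the weighing arm, by the one of its five keyholes with which it hangs level as it is loaded now. Pass the keyhole over the stud's head, lower the carrier until the neck is home in the top of the slot and bears the weight, and only then let go. The arm is a delicate weighing sensor: never push, pull, knock or drop anything on it with more than 15 N, about twice the carrier's weight; keep the bottles and beakers in their nests and leave the other things on the bench where they are.

Things in the scene. Friction and masses are not known exactly. Their poses are not given: they have to be found in the camera images.
- carrier: Loose bottle carrier of plain sheet steel, 64 (x) x 226 (y) x 179 mm high; 0.20 kg empty (varies 10 %), 0.76 kg loaded. Origin: centre of its underside; z up, y along its length. Symmetric: its own weight acts at y = 0. Floor 3 mm thick; four round nests of 50 mm, open above, in a row at y = -82.5, -27.5, +27.5, +82.5 mm. Above the load an upright panel with five keyholes, then a grip rail.
- rail (a point): Middle of the top edge of the carrier's grip rail, 179 mm above its underside; axes as the carrier's. The rail is a bar 10 mm thick (x), 22 mm high, over the whole length (y). Take it from above, fingers closing across x. Below it the bare panel is 4 mm thick (x) and reaches down to 80 mm below this point.
- slot1 (a point): Seat of keyhole 1 of 5 (y = -34 mm of the carrier): where the centre of the stud's neck lies when home in the top of this slot, mid-thickness of the 4 mm panel, 130.5 mm above the carrier's underside. Axes as the carrier's.
- slot2 (a point): Seat of keyhole 2 of 5 (y = -17 mm of the carrier): where the centre of the stud's neck lies when home in the top of this slot, mid-thickness of the 4 mm panel, 130.5 mm above the carrier's underside. Axes as the carrier's.
- slot3 (a point): Seat of keyhole 3 of 5, the middle one (y = 0). All five are alike, 17 mm apart: a round hole of 13 mm whose centre lies 13 mm below this seat, and from it a slot 7 mm wide running up to a rounded top 2.5 mm above this seat. 130.5 mm above the carrier's underside, mid-thickness of the 4 mm panel. Axes as the carrier's.
- slot4 (a point): Seat of keyhole 4 of 5 (y = 17 mm of the carrier): where the centre of the stud's neck lies when home in the top of this slot, mid-thickness of the 4 mm panel, 130.5 mm above the carrier's underside. Axes as the carrier's.
- slot5 (a point): Seat of keyhole 5 of 5 (y = 34 mm of the carrier): where the centre of the stud's neck lies when home in the top of this slot, mid-thickness of the 4 mm panel, 130.5 mm above the carrier's underside. Axes as the carrier's.
- bottle_a: Full amber reagent bottle with a black cap, 48 mm diameter, 90 mm high, 0.26 kg, loose in one of the carrier's nests (which one changes). Origin: centre of its underside; z up.
- bottle_b: The same full amber bottle but with a white cap, 0.26 kg, in another of the nests. Origin: centre of its underside.
- beaker_a: Empty clear plastic beaker, 48 mm diameter (53 mm at the rim), 67 mm high, 0.02 kg, in another of the nests. Origin: centre of its underside.
- beaker_b: A second, identical empty beaker, 0.02 kg, in the remaining nest. Origin: centre of its underside.
- weigh_arm: Weighing arm: level bar load cell on a stand's rod. Origin: on the rod's axis, mid-height of the bar (varies); the stud points along its -x; z up. Out from the rod: clamp to x = -14 mm, bar 22 mm high, 16 wide to -106, slotted plate (9 above to 36 below the stud) to -111, spacer of 10 mm diameter to -138. Gives 1 mm per 10 N downward, else rigid; 15 N spoils it. Rod ends 80 mm above at most.
- stand: Fixed stand that carries the weighing arm: base plate 175 x 105 mm, 12 mm thick, reaching from 147 mm in front of the rod (x = -147) to 28 mm behind it, and a rod of 12 mm diameter, 240 mm high. Origin: foot of the rod at the bench.
- tape_roll: Bystander, not to be moved: roll of paper tape, 75 mm across, 24 mm high. Origin: centre of its underside.
- forceps: Bystander, not to be moved: steel forceps lying flat, 128 mm long. Origin: centre of its underside.
- petri_1: Bystander, not to be moved: petri dish, 62 mm across, 15 mm high. Origin: centre of its underside.
- marker: Bystander, not to be moved: black pen lying on the bench, 145 mm long. Origin: at one of its ends.
- scissors: Bystander, not to be moved: scissors lying flat, 199 mm long. Origin: centre of its underside.
- stud_mid (a point): At x = -145, z = +6 mm of the arm; axes as the arm's. The stud's neck is centred on this point but for its height: its slotted plate is screwed down up to 10 mm higher or lower, which is not reported; see or feel for it. Neck 5 mm diameter, 10 mm long (x -5 to +5 mm); inside it a shoulder of 16 mm, outside (-x) a head of 11 mm, 5 mm long. Panel hangs between head and shoulder.
There are look-alikes about, which are no part of the job. Leave any purple, red or yellow look-alike of the bottle_b alone.

How it is judged (in metres and radians):
On the way, in this order (a step that is already met when the one before it is completed fails the run):
1. the carrier is lifted clear of the bench in the fingers (height (world z) of carrier above 0.03 m and contact force between the fingers and carrier above 1 N), for 0.2 s.
2. the stud bears the carrier's weight while the fingers still hold it (contact force between carrier and weigh_arm above 5 N and contact force between the fingers and carrier above 1 N), for 0.2 s.
At the end, for the whole second after the job is handed in: The carrier hangs on the stud's neck by one slot (its seat within 6 mm of the neck's middle in plan, 10 mm below to 20 mm above the bar's axis; arm bearing over 6.5 N), level within 5 degrees, released, at rest, both bottles and both beakers on the floor of their nests (within 5 mm) (((horizontal distance between slot1 and stud_mid below 0.006 m and z of slot1 in the frame of weigh_arm between -0.01 and 0.02 m) or (horizontal distance between slot2 and stud_mid below 0.006 m and z of slot2 in the frame of weigh_arm between -0.01 and 0.02 m) or (horizontal distance between slot3 and stud_mid below 0.006 m and z of slot3 in the frame of weigh_arm between -0.01 and 0.02 m) or (horizontal distance between slot4 and stud_mid below 0.006 m and z of slot4 in the frame of weigh_arm between -0.01 and 0.02 m) or (horizontal distance between slot5 and stud_mid below 0.006 m and z of slot5 in the frame of weigh_arm between -0.01 and 0.02 m)) and angle between carrier's own z axis and vertical below 0.087 rad and linear speed of carrier below 0.03 m/s and angular speed of carrier below 0.2 rad/s and contact force between carrier and weigh_arm above 6.5 N and z of bottle_a in the frame of carrier between -0.003 and 0.008 m and z of bottle_b in the frame of carrier between -0.003 and 0.008 m and z of beaker_a in the frame of carrier between -0.003 and 0.008 m and z of beaker_b in the frame of carrier between -0.003 and 0.008 m); the robot touches nothing.
It fails at once if the weighing arm is loaded with more than 15 N (contact force between anything else and weigh_arm above 15 N).
It fails at once if a bottle or beaker comes out of its nest (z of any of bottle_a, bottle_b, beaker_a, beaker_b in the frame of carrier above 0.03 m).
It fails at once if something else on the bench (tape, forceps, petri dish, pen, scissors) is moved more than 2 cm (distance of any of tape_roll, forceps, petri_1, marker, scissors from where it was at the start of the episode above 0.02 m).
It also fails if it takes over 72 s, if anything falls off the work surface, if the arm or the gripper's body presses on something with over 40 N, if the wrist force passes 120 N, or if a joint passes its speed limit or range.

## Working session

There is one attempt and no reset: what is moved stays moved. The work goes in short steps, Python scripts to look and compute and a tool call to move; the robot and the scene stay as the last step left them, time stands still between calls to the robot, and variables do not carry over. Pictures are saved under pics/ and viewed, at most 10 in all, crops included, and the job is handed in when it is done.

Besides the shell and the picture viewer there is one more tool, called after ">>>" as name(argument=value, ...), one argument or row to a line, values as JSON. step_arm: Moves the arm, as the interface text tells. Its arguments: {"type":"object","properties":{"motion":{"type":"array","items":{"type":"object","properties":{"dr":{"type":"array","items":{"type":"number"}},"slide":{"type":"array","items":{"type":"number"}},"jaw":{"type":"number"}}}}},"required":["motion"]}

```bash
mkdir -p pics
cat > h.py <<'E'
import numpy as np, cv2
from bench import arm, optics
def cam(n):
    c=optics.camera_info(n); return np.array(c["camera_matrix"]),np.array(c["view"]),c
def proj(n,P):
    K,V,_=cam(n); P=np.atleast_2d(P).astype(float)
    q=(V@np.c_[P,np.ones(len(P))].T)[:3]; q=np.array([q[0],-q[1],-q[2]]); u=K@q; return (u[:2]/u[2]).T
def ray(n,px):
    K,V,_=cam(n); d=np.linalg.inv(K)@np.array([px[0],px[1],1.]); d=np.array([d[0],-d[1],-d[2]])
    R=V[:3,:3]; o=-R.T@V[:3,3]; return o,R.T@d
def atz(n,px,z):
    o,d=ray(n,px); return o+d*(z-o[2])/d[2]
def tri(pa,pb):
    o,d=ray("scene",pa); p,e=ray("top",pb)
    s=np.linalg.lstsq(np.c_[d,-e],p-o,rcond=None)[0]; A=o+d*s[0];B=p+e*s[1]; return (A+B)/2,np.linalg.norm(A-B)
E
python3 - <<'E'
from h import *
for n in("scene","top"):
    im=optics.get_image(n); cv2.imwrite(f"pics/{n}0.png",im); cv2.imwrite(f"pics/{n}0b.png",cv2.resize(im,(800,600),interpolation=cv2.INTER_CUBIC))
    K,V,c=cam(n); print(n,K.round(1).tolist(),ray(n,(256,192))[0].round(),ray(n,(256,192))[1].round(2),[k for k in c])
s=arm.read_state(); print(s["clock"],s["ee_rot"],s["position"],s["gripper_width"])
E
```

```text
scene [[499.7, 0.0, 259.8], [0.0, 499.7, 192.5], [0.0, 0.0, 1.0]] [-276. -699.  941.] [ 0.63  0.47 -0.62] ['camera_matrix', 'view']
top [[437.0, 0.0, 255.1], [0.0, 437.0, 186.8], [0.0, 0.0, 1.0]] [ 433. -101. 1269.] [ 0.1   0.   -0.99] ['camera_matrix', 'view']
0.1 [ 9.82939361e-01 -1.83927222e-01 -1.20072220e-04  9.87719543e-04] [225.69994079 582.27035112 230.3089538 ] 85.43815848213582
```

View pics/scene0b.png

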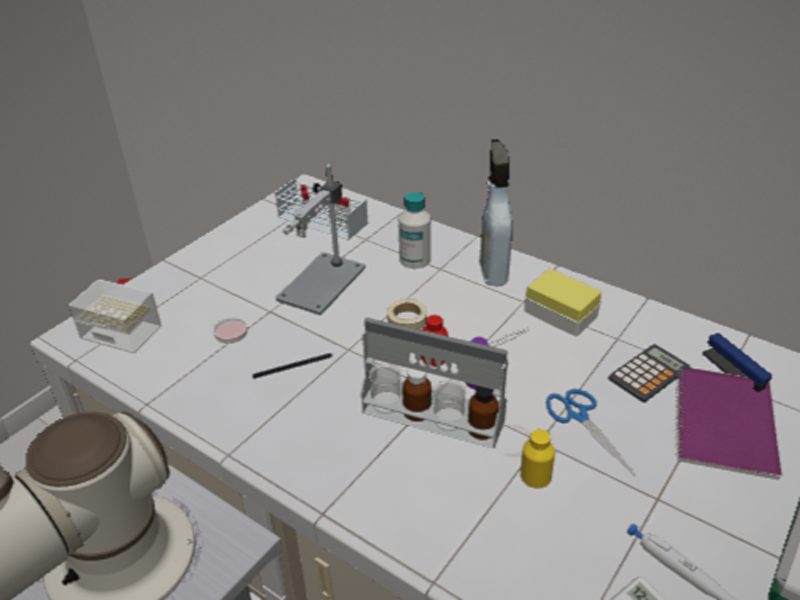

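View pics/top0b.png

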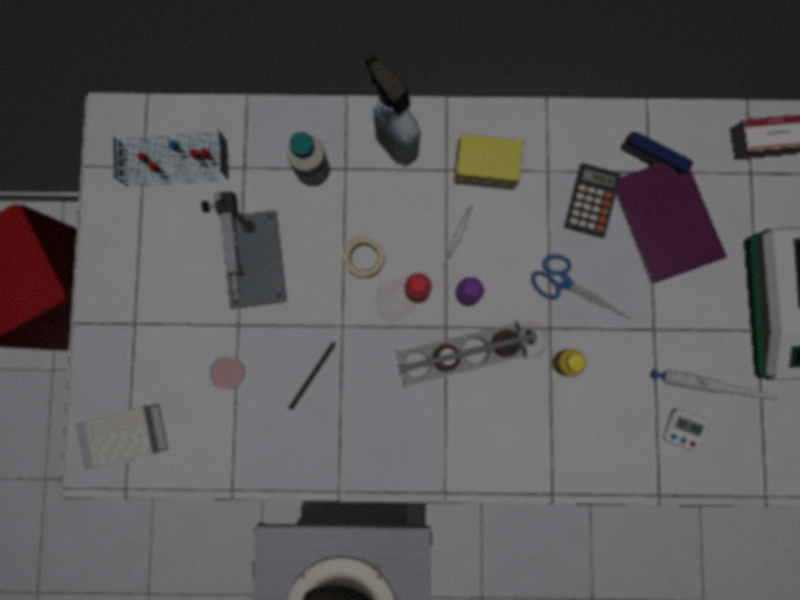

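The scene picture shows the carrier at (435,380), with the black-capped amber bottle at (483,410), the white-capped one at (417,392) and beakers at (385,388) and (450,405). The stand and arm are at (325,230), with the stud near (290,230). In the top picture the carrier runs from (400,370) to (540,335) and the stud is near (235,300). Look-alike bottles: red (433,325), purple (480,348) and yellow (538,460). All three stand outside the carrier.

Run:
```python
from h import *
s=arm.read_state()
print("tcp px",proj("scene",s["position"]),proj("top",s["position"]),proj("top",[0,0,0]))
a=cv2.imread("pics/scene0.png");b=cv2.imread("pics/top0.png")
b=cv2.convertScaleAbs(b,alpha=1.6)
def crop(im,x,y,w,h): return cv2.resize(im[y:y+h,x:x+w],(400,300),interpolation=cv2.INTER_CUBIC)
# each crop 100x75 px *4
c=np.vstack([np.hstack([crop(a,228,200,100,75),crop(a,165,100,80,60)]),np.hstack([crop(b,250,195,100,75),crop(b,120,120,100,75)])])
cv2.imwrite("pics/c1.png",c)
```

```text
tcp px [[-14.62606811 138.45427066]] [[-40.48991548 323.1947849 ]] [[217.66631256 393.12804152]]
```

View pics/c1.png

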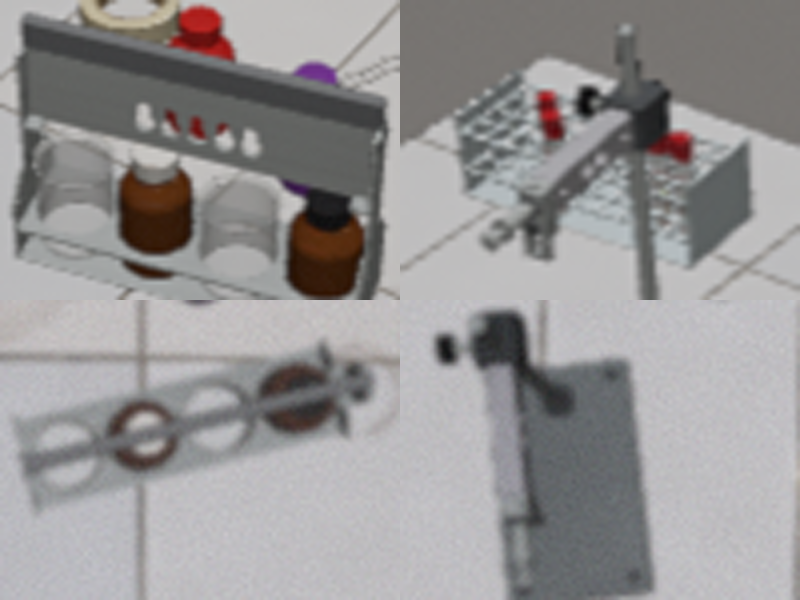

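The crops show the carrier nests from left (world +y) to right as beaker, white-cap bottle, beaker, black-cap bottle. The load's centre is about 17 mm right of the middle, so the hole to use is the 4th from the left. The stud points towards the robot. Next I fit the poses.

```bash
cat >> h.py <<'E'
from scipy.optimize import least_squares, minimize
def rot(yaw): c,s=np.cos(yaw),np.sin(yaw); return np.array([[c,-s,0],[s,c,0],[0,0,1.]])
E
python3 - <<'E'
from h import *
top={(253.75,224.5):(32,113,3),(259.25,248):(-32,113,3),(336.25,228):(-32,-113,3),(331.25,206.25):(32,-113,3)}
# scene crop (228,200)x4 ; holes: centre of 13mm hole bottoms at z=117.5
sc={}
for (u,v),y in zip([(147,124),(171,126),(197,131),(225,139),(253,146)],[34,17,0,-17,-34]): sc[(228+u/4,200+v/4)]=(-2,y,117.5)
sc[(228+24/4,200+17/4)]=(-5,113,179); sc[(228+383/4,200+102/4)]=(-5,-113,179)
def res(p):
    R=rot(p[2]);t=np.array([p[0],p[1],0]);r=[]
    for n,d in(("top",top),("scene",sc)):
        P=np.array(list(d.values()))@R.T+t; r.append((proj(n,P)-np.array(list(d.keys()))).ravel())
    return np.concatenate(r)
s=least_squares(res,[500,-100,.15]); print(s.x, res(s.x).reshape(-1,2).round(1).tolist())
np.save("car.npy",s.x)
# stand: base plate corners top crop (120,120)x4 (z=12), and rod/bar
c=[(120+625/4-100,120+60/4),(120+(650-400)/4,120+(585-300)/4)]
for q in [(120+220/4,120+62/4),(120+252/4,120+287/4)]: print("base corner",atz("top",q,12).round(1))
# scene stud tip, crop (165,100) x5 
tip=(165+(488-400)/5,100+240/5); print(tip)
for ttop in [(120+(520-400)/4,120+(590-300)/4)]: print("tri",tri(tip,ttop))
for z in (150,170,190,200): print(z,atz("scene",tip,z).round(1))
E
```

```text
[ 4.63310352e+02 -2.11860920e+02  2.50444539e-01] [[-0.0, 0.4], [-0.3, -1.4], [-1.2, -0.1], [-1.8, 0.1], [-0.1, -0.6], [0.5, 0.5], [0.7, 0.9], [0.3, 0.6], [0.1, 0.5], [-0.9, 0.2], [1.1, 0.8]]
base corner [724.8 139.7  12. ]
base corner [559.2 111.2  12. ]
(182.6, 148.0)
tri (array([540.97196144, 162.83483948, 182.54076181]), np.float64(5.416720086006568))
150 [577.6 197.4 150. ]
170 [556.  174.7 170. ]
190 [534.4 152.  190. ]
200 [523.6 140.7 200. ]
```

Run:
```python
from h import *
a=cv2.imread("pics/scene0.png");b=cv2.convertScaleAbs(cv2.imread("pics/top0.png"),alpha=1.6)
def crop(im,x,y,w,h): return cv2.resize(im[y:y+h,x:x+w],(400,600),interpolation=cv2.INTER_CUBIC)
cv2.imwrite("pics/c2.png",np.hstack([crop(a,174,104,66,99),crop(b,134,118,54,81)]))
```

```text
(no output)
```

View pics/c2.png

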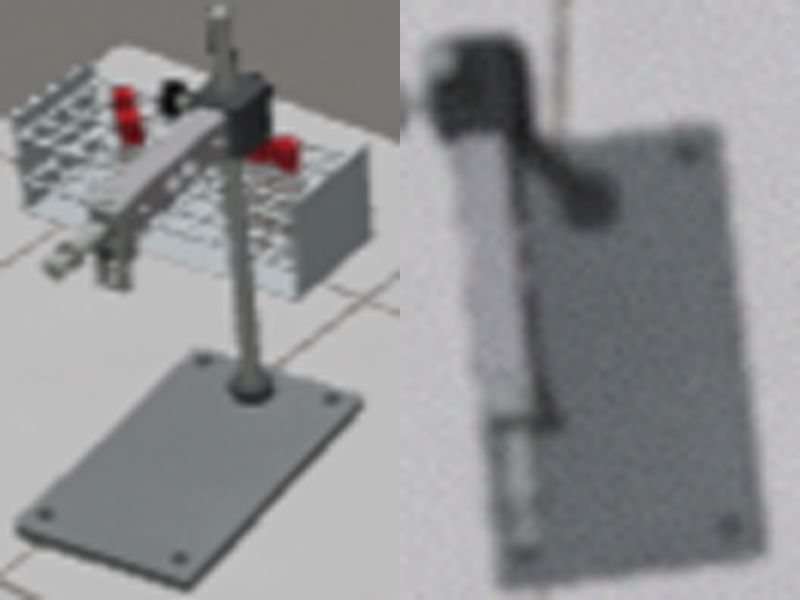

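The enlarged crop shows the base corners in the scene at crop (18,522), (188,575), (363,402) and (200,350). The stud head is at (60,262), and in the top view its end is near (523,545). The black clamp is at the rod.

```bash
cat > st.py <<'E'
from h import *
S=lambda u,v:(174+u*66/400-.4,104+v*66/400-.4)
T=lambda u,v:(134+(u-400)*54/400-.4,118+v*54/400-.4)
# kind: 0 stand frame, 1 arm frame, 2 arm frame +dz
o=[("scene",S(18,522),0,(-147,52.5,12)),("scene",S(188,575),0,(-147,-52.5,12)),("scene",S(363,402),0,(28,-52.5,12)),("scene",S(200,350),0,(28,52.5,12)),
("top",T(718,130),0,(28,-52.5,12)),("top",T(765,552),0,(-147,-52.5,12)),("top",T(502,585),0,(-147,52.5,12)),
("scene",S(250,392),0,(0,0,12)),("top",T(590,205),0,(0,0,20)),("scene",S(220,8),0,(0,0,240)),
("scene",S(58,263),2,(-155,0,6)),("top",T(523,548),2,(-155,0,6)),
("top",T(490,415),1,(-106,8,11)),("top",T(530,415),1,(-106,-8,11)),("scene",S(98,197),1,(-106,8,11))]
def pts(p):
    R=rot(p[2]); return [R@np.array(q,float)+[p[0],p[1],(0,p[3],p[3]+p[4])[k]] for n,_,k,q in o]
def res(p): return np.array([proj(n,P)[0]-np.array(px) for (n,px,_,_),P in zip(o,pts(p))])
if __name__=="__main__":
    s=least_squares(lambda p:res(p).ravel(),[700,165,.17,180,0],loss="soft_l1"); p=s.x
    print(p.round(3));
    for x,r in zip(o,res(p)): print(x[0],x[3],r.round(1))
    np.save("st.npy",p); print("neck",rot(p[2])@[-145,0,0]+[p[0],p[1],p[3]+p[4]+6])
E
python3 st.py
```

```text
[6.94297e+02 1.83184e+02 1.40000e-01 1.79962e+02 7.32000e-01]
scene (-147, 52.5, 12) [-1.2  0.2]
scene (-147, -52.5, 12) [0.  1.1]
scene (28, -52.5, 12) [ 0.5 -1.3]
scene (28, 52.5, 12) [-0.4 -0.9]
top (28, -52.5, 12) [ 0.1 -1.1]
top (-147, -52.5, 12) [0.3 0.7]
top (-147, 52.5, 12) [-0.3  0.9]
scene (0, 0, 12) [0.5 0.7]
top (0, 0, 20) [-0.  -0.3]
scene (0, 0, 240) [-0.   0.5]
scene (-155, 0, 6) [-1.4 -0.1]
top (-155, 0, 6) [0.8 0.1]
top (-106, 8, 11) [-0.4 -1.1]
top (-106, -8, 11) [ 0.6 -1.9]
scene (-106, 8, 11) [-0.7  0.3]
neck [550.72297253 162.90130137 186.69441337]
```

```bash
cat >> h.py <<'E'
from scipy.spatial.transform import Rotation as Ro
def plan(xyz,theta):
    s=arm.read_state(); R=Ro.from_quat(s["ee_rot"]); p=np.array(s["position"])
    G=Ro.from_matrix(np.c_[[np.cos(theta),np.sin(theta),0],[np.sin(theta),-np.cos(theta),0],[0,0,-1.]])
    print("t",round(s["clock"],2),"pos",p.round(2),"slide",R.inv().apply(np.array(xyz)-p).round(2),"dr",((R.inv()*G).as_rotvec()/np.radians(8)).round(3),
     "F",np.round(s["contact_force"],2),"w",round(s["gripper_width"],1),"g",round(s["grasp_force"],1),"j",np.round(s["joints"],2))
E
python3 - <<'E'
from h import *
c=np.load("car.npy"); g=rot(c[2])@[0,-17,0]+[c[0],c[1],0]; print(g)
plan([g[0],g[1],240],c[2]-np.pi/2)
E
```

```text
[ 467.52354087 -228.33056002    0.        ]
t 0.1 pos [225.7  582.27 230.31] slide [518.56 668.34  -8.3 ] dr [ 0.013 -0.008  6.807] F [0.02 0.83 0.28] w 85.4 g 0.0 j [ 1.46  0.39  0.01 -0.   -1.19 -0.26]
```

>>> step_arm(
  motion=[
    {"slide":[36,47,-1],"dr":[0,0,0.7]},
    {"slide":[72,93,-2],"dr":[0,0,1.4]},
    {"slide":[108,139,-3],"dr":[0,0,2.1]},
    {"slide":[144,185,-4],"dr":[0,0,2.8]},
    {"slide":[180,231,-5],"dr":[0,0,3.5]},
    {"slide":[216,277,-6],"dr":[0,0,4.2]},
    {"slide":[252,323,-7],"dr":[0,0,4.9]},
    {"slide":[288,370,-8],"dr":[0,0,5.6]},
  ],
)

```text
$.motion[0]: bad value
```

```bash
python3 -c "
from h import *
plan([467.5,-228.3,240],.2504-np.pi/2)"
```

```text
t 0.1 pos [225.7  582.27 230.31] slide [518.53 668.32  -8.3 ] dr [ 0.013 -0.008  6.807] F [0.02 0.83 0.28] w 85.4 g 0.0 j [ 1.46  0.39  0.01 -0.   -1.19 -0.26]
```

>>> step_arm(
  motion=[
    {"slide":[36,47,-1],"dr":[0,0,0.7],"jaw":85},
    {"slide":[72,93,-2],"dr":[0,0,1.4],"jaw":85},
    {"slide":[108,139,-3],"dr":[0,0,2.1],"jaw":85},
    {"slide":[144,185,-4],"dr":[0,0,2.8],"jaw":85},
    {"slide":[180,231,-5],"dr":[0,0,3.5],"jaw":85},
    {"slide":[216,277,-6],"dr":[0,0,4.2],"jaw":85},
    {"slide":[252,323,-7],"dr":[0,0,4.9],"jaw":85},
    {"slide":[288,370,-8],"dr":[0,0,5.6],"jaw":85},
  ],
)

```text
clock: 1.1
position: [360.6, 131.8, 239.3]
ee_rot: [0.838, -0.546, 0.0, -0.0]
contact_force: [0.7, 0.9, 0.3]
gripper_width: 85.2
grasp_force: 0.0
```

```bash
python3 -c "
from h import *
plan([467.5,-228.3,240],.2504-np.pi/2)"
```

```text
t 1.1 pos [360.57 131.79 239.33] slide [372.56  47.96  -0.75] dr [-2.000e-03  1.000e-03  1.191e+00] F [0.69 0.91 0.26] w 85.2 g 0.0 j [ 0.78 -0.05 -0.51 -0.   -1.11 -0.36]
```

>>> step_arm(
  motion=[
    {"slide":[60,8,0],"dr":[0,0,0.2],"jaw":85},
    {"slide":[120,15,0],"dr":[0,0,0.4],"jaw":85},
    {"slide":[180,23,0],"dr":[0,0,0.6],"jaw":85},
    {"slide":[240,31,0],"dr":[0,0,0.8],"jaw":85},
    {"slide":[300,39,0],"dr":[0,0,1.0],"jaw":85},
    {"slide":[345,45,0],"dr":[0,0,1.19],"jaw":85},
    {"slide":[370,48,0],"dr":[0,0,1.19],"jaw":85},
    {"slide":[371,48,0],"dr":[0,0,1.19],"jaw":85},
  ],
)

```text
clock: 2.1
position: [467.6, -226.1, 238.3]
ee_rot: [0.79, -0.613, -0.001, 0.0]
contact_force: [-0.4, -0.1, -0.1]
gripper_width: 84.8
grasp_force: 0.0
```

Run:
```python
from h import *
plan([467.5,-228.3,149],.2504-np.pi/2)
a=optics.get_image("scene");b=optics.get_image("top"); cv2.imwrite("pics/scene1.png",a);cv2.imwrite("pics/top1.png",b)
c=np.load("car.npy")
def ov(n,im,x,y,w,h,k=5):
    # overlay drawn at upscaled resolution
    I=cv2.resize(im[y:y+h,x:x+w],None,fx=k,fy=k,interpolation=cv2.INTER_CUBIC)
    def L(p,q):
        P=(proj(n,np.array([p,q])@rot(c[2]).T+[c[0],c[1],0])-[x,y]+.5)*k; cv2.line(I,tuple(int(v) for v in P[0].round()),tuple(int(v) for v in P[1].round()),(0,255,0),1)
    for z,hx in((179,5),(157,5),(0,32),(3,32)):
        C=[(-hx,-113,z),(hx,-113,z),(hx,113,z),(-hx,113,z)]
        for i in range(4): L(C[i],C[(i+1)%4])
    for y in(-34,-17,0,17,34): L((-2,y-6.5,117.5),(-2,y+6.5,117.5));L((-2,y,111),(-2,y,133))
    return cv2.resize(I,(400,600) if 0 else (400,int(400*h/w)))
A=ov("scene",a,215,185,120,110);B=ov("top",cv2.convertScaleAbs(b,alpha=1.6),240,190,120,110)
cv2.imwrite("pics/c3.png",np.hstack([A,B]))
```

```text
t 2.1 pos [ 467.59 -226.06  238.31] slide [ 2.23  0.5  89.31] dr [ 0.012  0.006 -0.003] F [-0.35 -0.1  -0.08] w 84.8 g 0.0 j [-0.14  0.2  -0.24 -0.   -1.14  0.39]
```

View pics/c3.png

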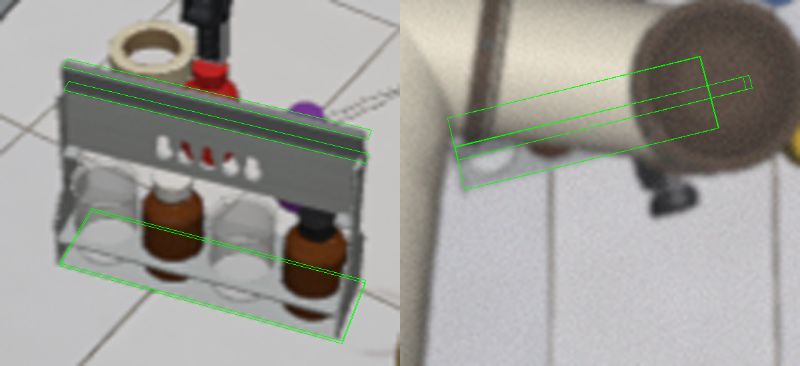

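Run:
```python
from h import *
s=arm.read_state();p=np.array(s["position"]);R=Ro.from_quat(s["ee_rot"]).as_matrix()
for d in(0,50,-50):
    q=p+R[:,1]*d; print(d,q.round(),proj("scene",q),(proj("scene",q)-[215,185])*3.333,"top",proj("top",q),(proj("top",q)-[240,190])*3.333+[400,0])
a=cv2.imread("pics/scene1.png"); cv2.imwrite("pics/c4.png",cv2.resize(a[100:290,200:360],(640,760))[:600])
```

```text
0 [ 467. -225.  239.] [[284.25182743 194.7650209 ]] [[230.81634081  32.54681467]] top [[308.5789221  222.41970721]] [[628.57354737 108.05488414]]
50 [ 419. -237.  239.] [[276.86871039 208.17787442]] [[206.20841175  77.25185543]] top [[313.96732381 243.24353774]] [[646.53309027 177.46071129]]
-50 [ 516. -212.  239.] [[291.17092338 182.19515101]] [[253.87768763  -9.34856168]] top [[303.24854951 201.820134  ]] [[610.80741551  39.39650662]]
```

View pics/c4.png

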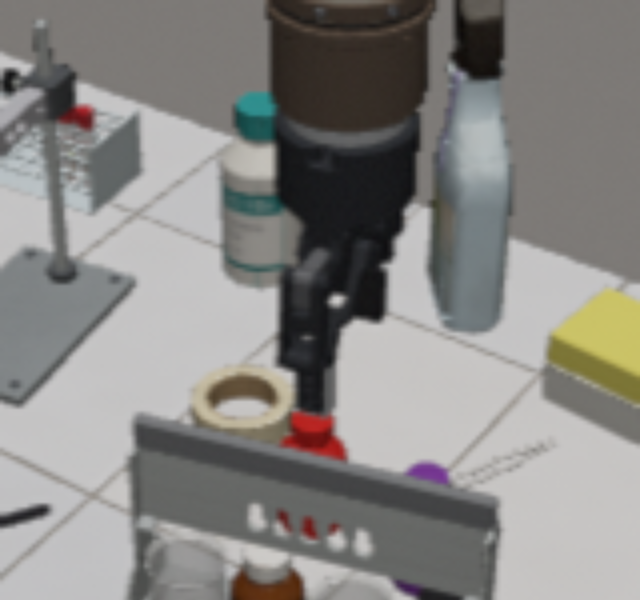

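The gripper's front finger at crop (315,410) is where I predicted it, so the calibration agrees with the carrier fit. I descend and grip.

>>> step_arm(
  motion=[
    {"slide":[2,0.5,20],"dr":[0,0,0],"jaw":85},
    {"slide":[2,0.5,45],"dr":[0,0,0],"jaw":85},
    {"slide":[2,0.5,68],"dr":[0,0,0],"jaw":85},
    {"slide":[2,0.5,83],"dr":[0,0,0],"jaw":70},
    {"slide":[2,0.5,89],"dr":[0,0,0],"jaw":45},
    {"slide":[2,0.5,89],"dr":[0,0,0],"jaw":30},
    {"slide":[2,0.5,89],"dr":[0,0,0],"jaw":22},
    {"slide":[2,0.5,89],"dr":[0,0,0],"jaw":16},
  ],
)

```text
clock: 3.2
position: [468.2, -226.9, 151.0]
ee_rot: [0.791, -0.612, 0.001, -0.0]
contact_force: [0.5, -0.3, 0.6]
gripper_width: 16.0
grasp_force: 0.0
```

>>> step_arm(
  motion=[
    {"slide":[0,0,0],"dr":[0,0,0],"jaw":13},
    {"slide":[0,0,0],"dr":[0,0,0],"jaw":11},
    {"slide":[0,0,0],"dr":[0,0,0],"jaw":9},
    {"slide":[0,0,0],"dr":[0,0,0],"jaw":5},
    {"slide":[0,0,0],"dr":[0,0,0],"jaw":2},
    {"slide":[0,0,0],"dr":[0,0,0],"jaw":0},
    {"slide":[0,0,0],"dr":[0,0,0],"jaw":0},
    {"slide":[0,0,0],"dr":[0,0,0],"jaw":0},
  ],
)

```text
clock: 4.2
position: [467.5, -227.0, 150.6]
ee_rot: [0.791, -0.612, -0.0, 0.0]
contact_force: [-4.0, -0.5, 5.6]
gripper_width: 8.9
grasp_force: 59.2
```

Run:
```python
from h import *
plan([467.5,-228.3,149],.2504-np.pi/2); print(arm.read_state()["wrist_torque"])
```

```text
t 4.2 pos [ 467.45 -226.98  150.62] slide [1.29 0.28 1.62] dr [ 0.006 -0.001  0.019] F [-4.03 -0.48  5.56] w 8.9 g 59.2 j [-0.14  0.28 -0.36  0.   -0.92  0.39]
[-0.20082716  1.16113843  0.01080884]
```

>>> step_arm(
  motion=[
    {"slide":[0,0,-3],"dr":[0,0,0],"jaw":0},
    {"slide":[0,0,-10],"dr":[0,0,0],"jaw":0},
    {"slide":[0,0,-22],"dr":[0,0,0],"jaw":0},
    {"slide":[0,0,-36],"dr":[0,0,0],"jaw":0},
    {"slide":[0,0,-50],"dr":[0,0,0],"jaw":0},
    {"slide":[0,0,-62],"dr":[0,0,0],"jaw":0},
    {"slide":[0,0,-70],"dr":[0,0,0],"jaw":0},
    {"slide":[0,0,-72],"dr":[0,0,0],"jaw":0},
  ],
)

```text
clock: 5.2
position: [468.0, -226.8, 223.0]
ee_rot: [0.791, -0.612, 0.001, -0.0]
contact_force: [0.3, 0.5, -8.4]
gripper_width: 8.7
grasp_force: 58.5
```

Run:
```python
from h import *
plan([450,-30,222],.14-np.pi/2); plan([506,158,222],.14-np.pi/2);print(arm.read_state()["wrist_torque"])
```

```text
t 5.2 pos [ 468.03 -226.85  222.95] slide [-195.1   -31.79    0.91] dr [-0.008 -0.003  0.809] F [ 0.28  0.52 -8.36] w 8.7 g 58.5 j [-0.14  0.21 -0.26 -0.   -1.1   0.39]
t 5.2 pos [ 468.03 -226.85  222.95] slide [-363.1  -133.05    0.95] dr [-0.008 -0.003  0.809] F [ 0.28  0.52 -8.36] w 8.7 g 58.5 j [-0.14  0.21 -0.26 -0.   -1.1   0.39]
[ 0.09734313  0.02354639 -0.03940269]
```

>>> step_arm(
  motion=[
    {"slide":[-6,-1,0],"dr":[0,0,0.05],"jaw":0},
    {"slide":[-24,-4,0],"dr":[0,0,0.15],"jaw":0},
    {"slide":[-52,-8,0],"dr":[0,0,0.3],"jaw":0},
    {"slide":[-84,-14,0],"dr":[0,0,0.45],"jaw":0},
    {"slide":[-118,-19,0],"dr":[0,0,0.6],"jaw":0},
    {"slide":[-152,-25,0],"dr":[0,0,0.7],"jaw":0},
    {"slide":[-184,-32,0],"dr":[0,0,0.78],"jaw":0},
    {"slide":[-212,-39,0],"dr":[0,0,0.81],"jaw":0},
  ],
)

```text
clock: 6.2
position: [451.7, -10.5, 221.9]
ee_rot: [0.755, -0.656, -0.0, 0.0]
contact_force: [0.7, 0.3, -7.7]
gripper_width: 8.8
grasp_force: 58.5
```

Run:
```python
from h import *
plan([506,158,222],.14-np.pi/2);
```

```text
t 6.2 pos [451.71 -10.48 221.89] slide [-159.25  -77.27   -0.17] dr [0.007 0.001 0.   ] F [ 0.74  0.26 -7.68] w 8.8 g 58.5 j [ 0.34  0.09 -0.41 -0.   -1.07 -0.2 ]
```

>>> step_arm(
  motion=[
    {"slide":[-24,-10,0],"dr":[0,0,0],"jaw":0},
    {"slide":[-50,-22,0],"dr":[0,0,0],"jaw":0},
    {"slide":[-78,-36,0],"dr":[0,0,0],"jaw":0},
    {"slide":[-106,-50,0],"dr":[0,0,0],"jaw":0},
    {"slide":[-130,-62,0],"dr":[0,0,0],"jaw":0},
    {"slide":[-147,-71,0],"dr":[0,0,0],"jaw":0},
    {"slide":[-157,-76,0],"dr":[0,0,0],"jaw":0},
    {"slide":[-159,-77,0],"dr":[0,0,0],"jaw":0},
  ],
)

```text
clock: 7.2
position: [506.6, 156.5, 222.1]
ee_rot: [0.755, -0.656, -0.0, 0.0]
contact_force: [-1.0, -1.4, -7.0]
gripper_width: 9.3
grasp_force: 58.5
```

Run:
```python
from h import *
a=[optics.get_image("scene") for _ in range(4)];a=np.mean(a,axis=0).astype(np.uint8)
cv2.imwrite("pics/scene2.png",a);cv2.imwrite("pics/top2.png",optics.get_image("top"))
plan([506,158,222],.14-np.pi/2);
s=arm.read_state();print(proj("scene",s["position"]))
cv2.imwrite("pics/c5.png",cv2.resize(a[110:210,140:270],None,fx=6,fy=6,interpolation=cv2.INTER_CUBIC))
```

```text
t 7.45 pos [506.3  155.63 222.37] slide [-2.39 -0.03  0.37] dr [ 0.003 -0.002 -0.007] F [ 0.5   0.41 -7.48] w 8.9 g 58.5 j [ 0.6   0.23 -0.24  0.   -1.1  -0.47]
[[173.14557259 142.19436886]]
```

View pics/c5.png

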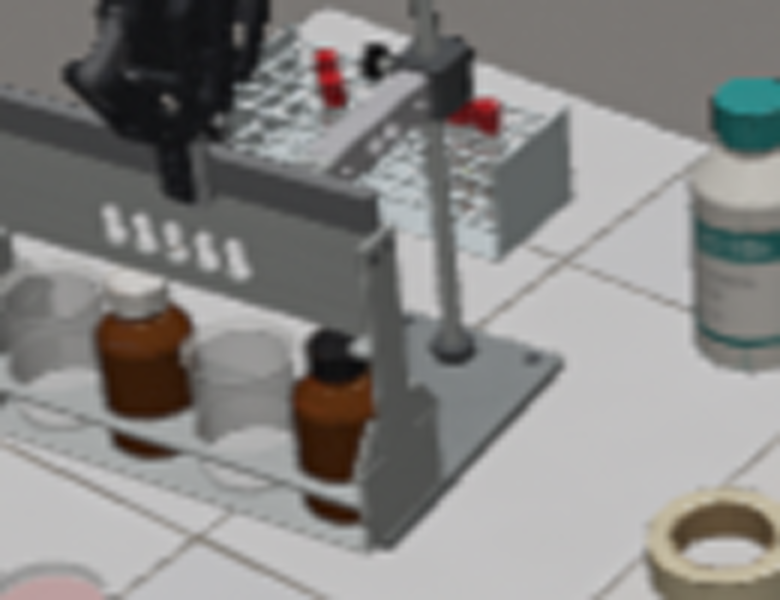

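The holes show as white keyholes at crop (113,225) to (238,258). All load is in its nests and the carrier hangs about level. Next I measure the carrier relative to the TCP with the hole blobs.

```bash
cat > holes.py <<'E'
from h import *
def keyhole(y,z): # relative to hole centre
    return (y**2+z**2<=6.5**2)|((abs(y)<=3.5)&(z>=0)&(z<=12))|(y**2+(z-12)**2<=3.5**2)
Y,Z=np.meshgrid(np.arange(-8,8.01,.25),np.arange(-8,18.01,.25))
def model(p,yaw,pitch=0):  # p: world pos of carrier origin; returns px centroids of visible openings, y=34..-34
    R=rot(yaw)@Ro.from_euler("x",pitch).as_matrix(); o=ray("scene",(170,145))[0]; out=[]
    for hy in(34,17,0,-17,-34):
        F=np.c_[np.full(Y.size,-2.),Y.ravel()+hy,Z.ravel()+117.5]; co=R.T@(o-p); d=F-co; B=F+d*(4/d[:,:1])
        m=keyhole(F[:,1]-hy,F[:,2]-117.5)&keyhole(B[:,1]-hy,B[:,2]-117.5)
        out.append(proj("scene",F[m]@R.T+p).mean(0))
    return np.array(out)
def blobs(g,box,thr=None):
    x,y,w,h=box; s=g[y:y+h,x:x+w].astype(float); k=8
    s=cv2.resize(s,None,fx=k,fy=k,interpolation=cv2.INTER_CUBIC); bg=np.median(s); t=thr or (bg+s.max())/2
    n,l,st,ce=cv2.connectedComponentsWithStats((s>t).astype(np.uint8)); L=[]
    for i in range(1,n):
        if st[i,4]>k*k*4: L.append((*( (ce[i]+.5)/k-.5+[x,y]),st[i,4]/k/k))
    return bg,t,sorted(L)
E
python3 - <<'E'
from holes import *
s=arm.read_state();p=np.array(s["position"])
g=cv2.cvtColor(cv2.imread("pics/scene2.png"),cv2.COLOR_BGR2GRAY)
bg,t,L=blobs(g,(155,141,28,20)); print(bg,t); [print(np.round(l,2)) for l in L]
yaw=.14; R=rot(yaw)
c=p+R@[-.26,15.7,0]; c[2]=p[2]-150.6
M=model(c,yaw); print(M.round(2))
if len(L)==5:
    q=np.array(L)[:,:2]
    f=least_squares(lambda v:(model(c+R@[0,v[0],v[1]],yaw,v[2])-q).ravel(),[0,0,0],diff_step=1e-2,x_scale=[1,1,.01]); print("dy,dz,pitch",f.x,f.fun.round(2))
E
```

```text
106.9949355032295 156.36073290277272
[158.51 147.    11.22]
[160.   155.93  44.23]
[163.57 148.46  11.8 ]
[168.25 148.64   6.06]
[172.58 159.07  26.67]
[173.88 151.58  12.27]
[178.99 152.94  13.3 ]
[[159.54 147.32]
 [164.58 148.78]
 [169.68 150.3 ]
 [174.84 151.82]
 [180.02 153.32]]
```

```bash
cat > rel.py <<'E'
from holes import *
def solve(x_extra=0,head_px=(183.2,147.0)):
    st=np.load("st.npy"); R=rot(st[2]); base=np.array([st[0],st[1],st[3]])
    f=least_squares(lambda v:(proj("scene",base+R@[-155+x_extra,v[0],v[1]])[0]-head_px),[0,6]); return base,R,f.x
if __name__=="__main__":
    p=np.array([506.3,155.63,222.37]); q={0:(158.51,147),1:(163.57,148.46),3:(173.88,151.58),4:(178.99,152.94)}
    yaw=.14; Rc=rot(yaw); c=p+Rc@[-0,15.7,0]; c[2]=p[2]-150.6; i=list(q); Q=np.array([q[k] for k in i])
    f=least_squares(lambda v:(model(c+Rc@[0,v[0],v[1]],yaw)[i]-Q).ravel(),[0,0],diff_step=1e-2,x_scale=[1,1]); print("carrier bias dy dz",f.x)
    c2=c+Rc@[0,*f.x]
    hole=c2+Rc@[0,-17,117.5]
    for xe in(-3,0,3):
        b,R,v=solve(xe); neck=b+R@[-145+xe,*v]; d=R.T@(neck-hole); print(xe,"stud y,z",v.round(2),"neck",neck.round(1),"move carrier arm-axes",d.round(2))
E
python3 rel.py
```

```text
carrier bias dy dz [ 3.55043082 -0.15384752]
-3 stud y,z [-7.29 10.21] neck [548.8 155.3 190.2] move carrier arm-axes [42.   -8.55  1.06]
0 stud y,z [-4.92  7.78] neck [551.4 158.  187.7] move carrier arm-axes [45.   -6.19 -1.37]
3 stud y,z [-2.56  5.35] neck [554.1 160.8 185.3] move carrier arm-axes [48.   -3.82 -3.8 ]
```

Run:
```python
from h import *
a=cv2.imread("pics/scene0.png");b=cv2.convertScaleAbs(cv2.imread("pics/top0.png"),alpha=1.6)
b=cv2.bilateralFilter(b,5,25,2)
A=cv2.resize(a[118:162,178:216],None,fx=11,fy=11,interpolation=cv2.INTER_CUBIC)
B=cv2.resize(b[150:198,138:166],None,fx=11,fy=11,interpolation=cv2.INTER_CUBIC)
H=528; A=cv2.copyMakeBorder(A,0,H-A.shape[0],0,0,cv2.BORDER_CONSTANT)
cv2.imwrite("pics/c6.png",np.hstack([A,B])); print(A.shape,B.shape)
```

```text
(528, 418, 3) (528, 308, 3)
```

View pics/c6.png

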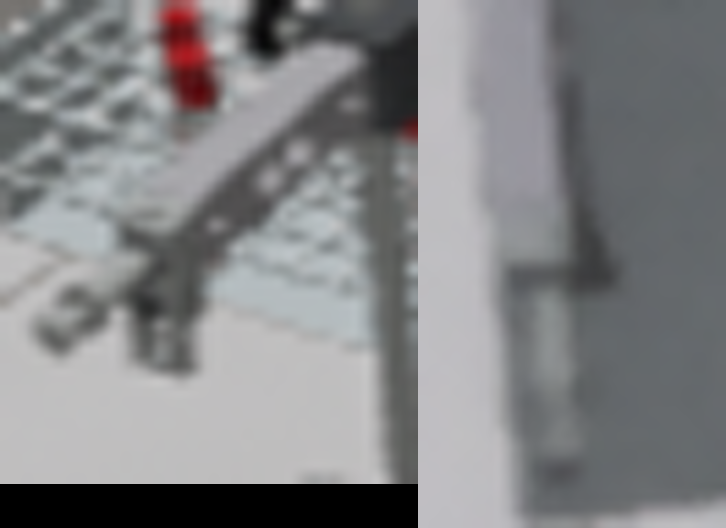

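The zoom shows the head's front disc centred near (53,332) in the left part, and the stud end near (561,470) in the right part. I triangulate the head with these.

```bash
python3 - <<'E'
from h import *
st=np.load("st.npy")
P,e=tri((182.4,147.7),(150.55,192.3)); print("head tri",P.round(1),e, "arm frame",(rot(st[2]).T@(P-[st[0],st[1],st[3]])).round(1))
import st as S
k=[x for x in S.o if x[2]!=2]
S.o[:]=k+[("scene",(182.4,147.7),2,(-155,0,6)),("top",(150.55,192.3),2,(-155,0,6))]
for w in (1,3):
    def r(p): q=S.res(p); q[-2:]*=w; return q.ravel()
    p=least_squares(r,[694,183,.14,180,0]).x; print(w,p.round(3),S.res(p)[-5:].round(2).tolist(),"neck",(rot(p[2])@[-145,0,0]+[p[0],p[1],p[3]+p[4]+6]).round(1))
E
sed -i 's/head_px=(183.2,147.0)/head_px=(182.4,147.7)/' rel.py; python3 rel.py
```

```text
head tri [540.7 161.9 184. ] 3.5213544388209765 arm frame [-155.     0.4    4. ]
1 [ 6.93784e+02  1.82900e+02  1.38000e-01  1.79818e+02 -1.26100e+00] [[-0.32, -0.86], [0.67, -1.66], [-0.8, 0.48], [-0.69, -0.07], [0.63, -0.29]] neck [550.2 162.9 184.6]
3 [ 6.93992e+02  1.82985e+02  1.37000e-01  1.79444e+02 -1.22200e+00] [[-0.37, -0.92], [0.61, -1.71], [-0.8, 0.54], [-0.71, -0.03], [0.54, -0.35]] neck [550.4 163.2 184.2]
carrier bias dy dz [ 3.55043082 -0.15384752]
-3 stud y,z [-4.21  7.04] neck [548.3 158.3 187. ] move carrier arm-axes [42.   -5.47 -2.12]
0 stud y,z [-1.83  4.6 ] neck [551.  161.1 184.6] move carrier arm-axes [45.   -3.1  -4.56]
3 stud y,z [0.54 2.16] neck [553.6 163.9 182.1] move carrier arm-axes [48.   -0.72 -7.  ]
```

>>> step_arm(
  motion=[
    {"slide":[1,-4,1.5],"dr":[0,0,0],"jaw":0},
    {"slide":[2,-10,3],"dr":[0,0,0],"jaw":0},
    {"slide":[3,-17,4.5],"dr":[0,0,0],"jaw":0},
    {"slide":[3,-23,4.5],"dr":[0,0,0],"jaw":0},
    {"slide":[3,-26,4.5],"dr":[0,0,0],"jaw":0},
    {"slide":[3,-27,4.5],"dr":[0,0,0],"jaw":0},
    {"slide":[3,-27,4.5],"dr":[0,0,0],"jaw":0},
    {"slide":[3,-27,4.5],"dr":[0,0,0],"jaw":0},
  ],
)

```text
clock: 8.45
position: [533.6, 157.2, 217.9]
ee_rot: [0.755, -0.656, -0.0, 0.0]
contact_force: [-0.4, -0.2, -7.8]
gripper_width: 8.9
grasp_force: 58.5
```

```bash
cat > q.py <<'E'
from h import *
# arm-axes position of TCP relative to neck estimate target: (0,0,0) = hole centred on neck
s=arm.read_state();p=np.array(s["position"]);R=rot(.14)
T0=np.array([506.3,155.63,222.37])+R@[45,-3.1,-4.56]
print("t",round(s["clock"],2),"rel",(R.T@(p-T0)).round(2),"F arm",(R.T@np.array(s["contact_force"])).round(2),"M",(R.T@np.array(s["wrist_torque"])).round(2),"w",round(s["gripper_width"],1),"dr",(Ro.from_quat(s["ee_rot"])).as_quat().round(4))
E
python3 q.py
```

```text
t 8.45 rel [-17.78   0.8    0.05] F arm [-0.44 -0.14 -7.75] M [0.03 0.04 0.  ] w 8.9 dr [ 0.7548 -0.6559 -0.      0.    ]
```

>>> step_arm(
  motion=[
    {"slide":[0.4,-1,0],"dr":[0,0,0],"jaw":0},
    {"slide":[0.8,-2,0],"dr":[0,0,0],"jaw":0},
    {"slide":[0.8,-3,0],"dr":[0,0,0],"jaw":0},
    {"slide":[0.8,-3.5,0],"dr":[0,0,0],"jaw":0},
    {"slide":[0.8,-4,0],"dr":[0,0,0],"jaw":0},
    {"slide":[0.8,-4,0],"dr":[0,0,0],"jaw":0},
    {"slide":[0.8,-4,0],"dr":[0,0,0],"jaw":0},
    {"slide":[0.8,-4,0],"dr":[0,0,0],"jaw":0},
  ],
)

```text
clock: 9.45
position: [537.8, 156.9, 217.8]
ee_rot: [0.755, -0.656, 0.0, 0.0]
contact_force: [0.2, 0.2, -7.5]
gripper_width: 8.6
grasp_force: 58.5
```

```bash
python3 q.py;python3 - <<'E'
from h import *
a=np.mean([optics.get_image("scene") for _ in range(4)],axis=0).astype(np.uint8)
cv2.imwrite("pics/scene3.png",a);g=cv2.cvtColor(a,cv2.COLOR_BGR2GRAY)
print(g[138:160,164:200])
E
```

```text
t 9.45 rel [-1.363e+01 -1.000e-02  2.000e-02] F arm [ 0.18  0.2  -7.49] M [ 0.03 -0.01 -0.04] w 8.6 dr [ 0.7548 -0.656   0.      0.    ]
[[ 97  96  96  96  96  96  96  97  97  97  96  67  38  31  23  19  41  80
   81  62  74  76  70  67  64  63  63  63  63  64  63  64  64  64  64  63]
 [ 96 101 104  98  96  97  97  96  96  96  97  95  83  60  41  34  54  83
   84  86  95  97  96  88  74  71  68  66  63  63  63  63  63  64  63  64]
 [ 99 135 152 123  97  95  95  98  97  96  96  97  97  96  93  83  87  92
   88  94  99  99  98  98  97  96  88  84  76  69  67  64  63  64  63  63]
 [103 157 186 148 100  94 109 127 112  96  96  96  97  98  97  96  97  96
   96  97  98  99  99  99  99  99  98  98  98  97  88  74  71  69  66  63]
 [ 98 139 181 157 110 106 173 192 149 101  95 101 104  99  96  97  97  96
   96  96  97  97  97  97  98  99  99  99  99  99  99  98  98  97  88  75]
 [ 94 134 180 170 128 105 158 188 158 110  98 135 152 125  99  95  95  98
   99  98  97  97  97  97  98  97  98  98  99  99  99  99  99  99  98  97]
 [ 94 118 177 192 167 119 124 177 171 124 103 157 186 155 109  94 103
[... 1615 characters left out ...]
 110 174 195 196 195 194 194
  193 182 174 152 125 112 102  98  96  96  96  96  97  97  96  96  96  96]
 [136 147 129 117 122 125 125 126 122 109  97  89 128 178 193 194 194 194
  195 194 194 193 192 181 153 136 120 110 102  96  95  95  96  97  97  96]
 [116 126 115 116 125 127 126 127 117 104  82  72  67 100 149 185 194 194
  193 194 194 194 194 194 192 192 182 173 151 125 112 102  95  94  96  96]
 [107  79  63  72 101 113 115 105  80  55  52  64  56  50  85 172 193 194
  194 193 191 191 191 189 188 189 190 191 192 191 180 152 124 112 102  98]
 [ 74  49  47  51  57  57  57  55  48  49  49  53  53  48  56 122 181 194
  195 188 173 176 182 182 181 180 181 180 181 187 191 192 191 180 153 136]]
```

```bash
cat > fit.py <<'E'
from holes import *
from scipy.ndimage import gaussian_filter
import sys
K,V,_=cam("scene")
def rays(x0,y0,w,h,k=5):
    u=x0-.5+(np.arange(w*k)+.5)/k; v=y0-.5+(np.arange(h*k)+.5)/k; U,W=np.meshgrid(u,v)
    d=np.linalg.inv(K)@np.c_[U.ravel(),W.ravel(),np.ones(U.size)].T; d=np.array([d[0],-d[1],-d[2]])
    return -V[:3,:3].T@V[:3,3],(V[:3,:3].T@d).T,(h,w,k)
def render(c,yaw,hy,R3,stud=None,sig=.6):
    o,d,(h,w,k)=R3; R=rot(yaw); o=R.T@(o-c); d=d@R
    def at(x): t=(x-o[0])/d[:,0]; return o[1]+d[:,1]*t-hy,o[2]+d[:,2]*t-117.5
    m=keyhole(*at(-2.))&keyhole(*at(2.))
    lay=[m.astype(float)]
    if stud is not None: # (gap x from panel mid to neck centre, y, z) in hole coords
        X,y0,z0=stud; hd=np.zeros(m.shape,bool); sh=hd.copy()
        for x in np.linspace(-10,-5,4): y,z=at(X+x); hd|=(y-y0)**2+(z-z0)**2<5.5**2
        y,z=at(X-10.); face=(y-y0)**2+(z-z0)**2<5.5**2
        for x,r in[(a,2.5) for a in np.linspace(-4,4,5)]+[(5,8),(7,8)]+[(a,5) for a in np.linspace(8,34,14)]: y,z=at(X+x); sh|=(y-y0)**2+(z-z0)**2<r*r
        for x in(34,39): y,z=at(X+x); sh|=(abs(y-y0)<8)&(z-z0<9)&(z-z0>-36)
        lay=[m&~hd&~sh,m&face,m&hd&~face,m&sh&~hd]
    f=lambda a:gaussian_filter(np.asarray(a,float).reshape(h*k,w*k),sig*k).reshape(h,k,w,k).mean((1,3))
    return [f(a) for a in lay]
def run(img,p,xgap,yaw=.14,hy0=15.7,zr=150.6):
    g=cv2.cvtColor(cv2.imread(img),cv2.COLOR_BGR2GRAY).astype(float)
    c=p+rot(yaw)@[0,hy0,0]; c[2]=p[2]-zr; R=rot(yaw)
    win=lambda hy:(lambda q:(int(round(q[0]))-3,int(round(q[1]))-5,7,10))(proj("scene",c+R@[0,hy+2.5,122])[0])
    W={hy:win(hy) for hy in(34,17,0,-17,-34)}; RR={h:rays(*W[h]) for h in W}
    I=lambda h:g[W[h][1]:W[h][1]+10,W[h][0]:W[h][0]+7]
    def r(v):
        return np.concatenate([(97+v[2]*render(c+R@[0,v[0],v[1]],yaw,h,RR[h],sig=v[3])[0]-I(h)).ravel() for h in(34,17,-34)])
    f=least_squares(r,[3.5,0,95,.6],diff_step=.02,x_scale=[1,1,20,.2]); b=f.x; print("bias",b.round(2),"rms",np.sqrt(np.mean(f.fun**2)).round(1))
    best=[]
    for xg in xgap:
      for y0 in np.arange(-4,4.1,.5):
        for z0 in np.arange(-5,5.1,.5):
          L=render(c+R@[0,b[0],b[1]],yaw,-17,RR[-17],(xg,y0,z0),b[3]); t=(I(-17)-97-b[2]*L[0]).ravel(); A=np.array([l.ravel() for l in L[1:]]).T
          A=np.vstack([A,3*np.eye(3)*.3]); t=np.r_[t,np.zeros(3)]
          s=np.linalg.lstsq(A,t,rcond=None)[0]; e=np.sqrt(np.mean((A@s-t)**2)); best.append((e,xg,y0,z0,*s))
    best.sort(); [print(np.round(x,1)) for x in best[:10]]
if __name__=="__main__":
    run("pics/scene3.png",np.array(arm.read_state()["position"]),[11.6,13.6,15.6])
E
python3 fit.py
```

```text
bias [  2.94  -0.78 149.19   0.89] rms 15.3
[14.2 13.6  0.5 -1.  -8.3  2.9  0. ]
[ 14.2  11.6  -1.5   1.  -17.3   1.7   0. ]
[14.3 15.6  2.  -3.  -6.9  1.8  0. ]
[14.3 11.6 -1.   0.5 -6.6  2.9  0. ]
[ 14.3  11.6  -1.5   0.5 -12.4   1.5   0. ]
[ 14.3  15.6   2.   -2.5 -10.9   3.8   0. ]
[14.3 15.6  2.5 -3.   1.1  3.8  0. ]
[ 14.3  13.6   0.   -1.  -16.1   1.3   0. ]
[14.4 13.6  0.5 -1.5 -4.5  1.9  0. ]
[14.4 13.6  1.  -1.5  2.9  4.5  0. ]
```

>>> step_arm(
  motion=[
    {"slide":[-0.3,-0.5,0.8],"dr":[0,0,0],"jaw":0},
    {"slide":[-0.3,-0.5,0.8],"dr":[0,0,0],"jaw":0},
    {"slide":[-0.3,-1,0.8],"dr":[0,0,0],"jaw":0},
    {"slide":[-0.3,-1.5,0.8],"dr":[0,0,0],"jaw":0},
    {"slide":[-0.3,-2,0.8],"dr":[0,0,0],"jaw":0},
    {"slide":[-0.3,-2,0.8],"dr":[0,0,0],"jaw":0},
    {"slide":[-0.3,-2,0.8],"dr":[0,0,0],"jaw":0},
    {"slide":[-0.3,-2,0.8],"dr":[0,0,0],"jaw":0},
  ],
)

```text
clock: 10.65
position: [539.7, 157.5, 217.0]
ee_rot: [0.755, -0.656, -0.0, 0.0]
contact_force: [0.1, -0.2, -8.4]
gripper_width: 9.2
grasp_force: 58.5
```

```bash
python3 q.py
```

```text
t 10.65 rel [-11.63   0.26  -0.83] F arm [ 0.08 -0.22 -8.39] M [-0.03 -0.01  0.03] w 9.2 dr [ 0.7548 -0.656  -0.      0.    ]
```

>>> step_arm(
  motion=[
    {"slide":[0,-0.5,0],"dr":[0,0,0],"jaw":0},
    {"slide":[0,-1,0],"dr":[0,0,0],"jaw":0},
    {"slide":[0,-1,0],"dr":[0,0,0],"jaw":0},
    {"slide":[0,-1,0],"dr":[0,0,0],"jaw":0},
    {"slide":[0,-1,0],"dr":[0,0,0],"jaw":0},
    {"slide":[0,-1,0],"dr":[0,0,0],"jaw":0},
    {"slide":[0,-1,0],"dr":[0,0,0],"jaw":0},
    {"slide":[0,-1,0],"dr":[0,0,0],"jaw":0},
  ],
)

```text
clock: 11.65
position: [540.6, 157.6, 217.0]
ee_rot: [0.755, -0.656, -0.0, 0.0]
contact_force: [-1.3, 0.6, -7.2]
gripper_width: 8.8
grasp_force: 58.5
```

```bash
python3 q.py
```

```text
t 11.65 rel [-10.74   0.27  -0.84] F arm [-1.2   0.77 -7.2 ] M [0.04 0.36 0.01] w 8.8 dr [ 7.548e-01 -6.560e-01 -1.000e-04  1.000e-04]
```

```bash
python3 - <<'E'
from fit import *
a=np.mean([optics.get_image("scene") for _ in range(6)],axis=0).astype(np.uint8); cv2.imwrite("pics/scene4.png",a)
run("pics/scene4.png",np.array(arm.read_state()["position"]),[10.5,11.2,12])
E
python3 q.py
```

```text
bias [  3.38  -0.   146.83   0.88] rms 14.0
[14.6 10.5  2.5 -5.  22.5  8.2  0. ]
[14.6 10.5  2.  -5.  22.2  4.8  0. ]
[14.6 12.   2.  -5.  22.   1.5  0. ]
[14.6 11.2  1.5 -4.5 22.1  2.   0. ]
[14.6 10.5  1.  -4.  22.7  2.8  0. ]
[14.6 10.5  1.5 -4.  24.   5.6  0. ]
[14.6 10.5 -3.   1.  -3.4  1.2  0. ]
[14.6 10.5  1.5 -4.5 23.4  4.3  0. ]
[14.6 11.2  2.  -5.  23.4  4.3  0. ]
[14.6 10.5  1.  -4.5 21.  -1.2  0. ]
t 11.95 rel [-10.73   0.27  -0.87] F arm [-1.13  1.51 -9.06] M [ 0.06  0.46 -0.01] w 9.1 dr [ 7.548e-01 -6.560e-01 -1.000e-04  2.000e-04]
```

Run:
```python
from h import *
o=[]
for n in(3,4):
    a=cv2.imread(f"pics/scene{n}.png")[134:158,160:194]; o.append(cv2.resize(a,None,fx=12,fy=12,interpolation=cv2.INTER_LANCZOS4))
cv2.imwrite("pics/c7.png",np.vstack(o))
```

```text
(no output)
```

View pics/c7.png

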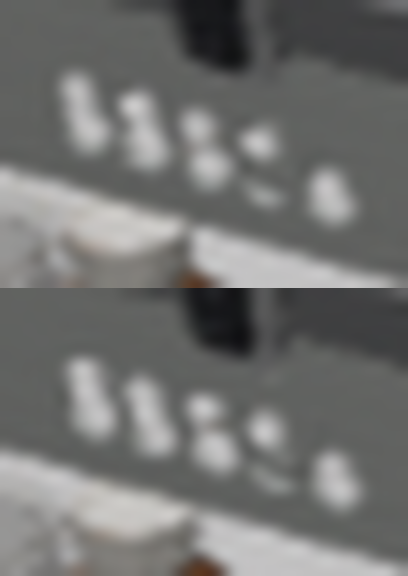

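The zoom shows hole 4, at about (270,460) in the lower part, mostly filled by the dark head. A bright crescent at the bottom may be the lit lower wall of the hole, so I add the walls to the model.

```bash
cat > fit2.py <<'E'
from fit import *
def layers(c,yaw,hy,R3,stud,sig):
    o,d,(h,w,k)=R3; R=rot(yaw); o=R.T@(o-c); d=d@R
    def at(x): t=(x-o[0])/d[:,0]; return o[1]+d[:,1]*t-hy,o[2]+d[:,2]*t-117.5
    fr=keyhole(*at(-2.)); m=fr&keyhole(*at(2.)); wall=fr&~m
    hd=np.zeros(m.shape,bool); sh=hd.copy(); face=hd.copy()
    if stud is not None:
        X,y0,z0=stud
        for x in np.linspace(-10,-5,4): y,z=at(X+x); hd|=(y-y0)**2+(z-z0)**2<5.5**2
        y,z=at(X-10.); face=(y-y0)**2+(z-z0)**2<5.5**2
        for x,r in[(a,2.5) for a in np.linspace(-4,4,5)]+[(5,8),(7,8)]+[(a,5) for a in np.linspace(8,34,14)]: y,z=at(X+x); sh|=(y-y0)**2+(z-z0)**2<r*r
    y,z=at(2.); low=wall&(z<-1)&(z<-abs(y)*.6); oth=wall&~low
    f=lambda a:gaussian_filter(a.astype(float).reshape(h*k,w*k),sig*k).reshape(h,k,w,k).mean((1,3)).ravel()
    return np.array([f(a) for a in(m&~hd&~sh,low,oth,m&face,m&hd&~face,m&sh&~hd)]).T
def run(img,p,xgap,yaw=.14):
    g=cv2.cvtColor(cv2.imread(img),cv2.COLOR_BGR2GRAY).astype(float)
    c=p+rot(yaw)@[0,15.7,0]; c[2]=p[2]-150.6; R=rot(yaw)
    W={}
    for hy in(34,17,0,-17,-34): q=proj("scene",c+R@[0,hy+2.5,122])[0]; W[hy]=(int(round(q[0]))-3,int(round(q[1]))-5,7,10)
    RR={h:rays(*W[h]) for h in W}; I=lambda h:g[W[h][1]:W[h][1]+10,W[h][0]:W[h][0]+7].ravel()-97
    H=(34,17,-34); t=np.concatenate([I(h) for h in H]); col={}
    def r(v):
        A=np.vstack([layers(c+R@[0,v[0],v[1]],yaw,h,RR[h],None,v[2])[:,:3] for h in H]); s=np.linalg.lstsq(A,t,rcond=None)[0]; col[0]=s; return A@s-t
    f=least_squares(r,[3.5,0,.6],diff_step=.02,x_scale=[1,1,.2]); b=f.x; r(b); s0=col[0]
    print("bias",b.round(2),"rms",np.sqrt(np.mean(f.fun**2)).round(1),"grey open,low,other",s0.round())
    for xg in xgap:
      best=[]
      for y0 in np.arange(-4,4.1,.5):
        for z0 in np.arange(-5,5.1,.5):
          L=layers(c+R@[0,b[0],b[1]],yaw,-17,RR[-17],(xg,y0,z0),b[2]); T=I(-17)-L[:,:3]@s0
          A=np.vstack([L[:,3:],np.eye(3)]); T=np.r_[T,0,0,0]; s=np.linalg.lstsq(A,T,rcond=None)[0]; best.append((np.sqrt(np.mean((A@s-T)**2)),xg,y0,z0,*s))
      best.sort(); [print(np.round(x,1)) for x in best[:4]]
if __name__=="__main__":
    P=np.array([506.3,155.63,222.37])+rot(.14)@[45,-3.1,-4.56]
    run("pics/scene3.png",P+rot(.14)@[-13.63,0,.02],[13.6,14.7]); run("pics/scene4.png",P+rot(.14)@[-10.73,.27,-.86],[11.2,12])
E
python3 fit2.py
```

```text
bias [3.58 0.   1.03] rms 15.9 grey open,low,other [167.  22. -55.]
[ 14.7  13.6  -0.5  -1.5 -12.8   0.5   0. ]
[ 14.7  13.6  -0.5  -2.  -11.3   0.3   0. ]
[14.7 13.6  0.  -1.5 -4.   1.4  0. ]
[14.8 13.6  0.  -2.5 -3.2  0.5  0. ]
[14.6 14.7  0.5 -3.  -9.3  0.3  0. ]
[14.7 14.7  0.5 -2.5 -9.6  1.   0. ]
[14.7 14.7  1.  -3.   0.1  1.3  0. ]
[14.7 14.7  1.  -2.5 -2.9  1.9  0. ]
bias [ 2.66 -0.    0.65] rms 12.7 grey open,low,other [114.  61.  35.]
[12.8 11.2  3.  -5.  -0.7  7.3  0. ]
[12.8 11.2  2.5 -4.5 -0.4  8.2  0. ]
[12.8 11.2  2.5 -5.  -1.   4.6  0. ]
[12.8 11.2  2.  -5.  -1.6  1.6  0. ]
[12.8 12.   3.  -5.   0.2  9.8  0. ]
[12.9 12.   2.5 -5.  -0.6  5.9  0. ]
[12.9 12.   3.5 -5.   0.1 12.5  0. ]
[12.9 12.   1.5 -4.5 -0.3  2.9  0. ]
```

```bash
sed -i 's/f=least_squares(r,\[3.5,0,.6\],diff_step=.02,x_scale=\[1,1,.2\]); b=f.x; r(b)/f=minimize(lambda v:np.mean(r(v)**2),[3.5,0,.7],method="Nelder-Mead",options=dict(initial_simplex=[[3.5,0,.7],[2,0,.7],[3.5,1.5,.7],[3.5,0,.9]])); b=f.x; f.fun=r(b)/' fit2.py; python3 fit2.py
```

```text
bias [1.69 0.42 0.59] rms 14.8 grey open,low,other [96. 78. 59.]
[ 11.3  13.6   3.5  -5.  -10.3   2.9   0. ]
[ 11.3  13.6   4.   -5.  -10.8   5.9   0. ]
[11.4 13.6  3.5 -4.5 -9.1  7.   0. ]
[11.4 13.6  3.  -4.5 -9.7  3.4  0. ]
[11.4 14.7  4.  -5.  -8.1  7.4  0. ]
[11.5 14.7  3.5 -5.  -9.3  4.3  0. ]
[11.6 14.7  3.5 -4.5 -8.   7.8  0. ]
[11.6 14.7  3.  -4.5 -9.4  3.8  0. ]
bias [2.03 0.18 0.6 ] rms 12.4 grey open,low,other [101.  74.  62.]
[12.8 11.2  2.5 -4.5 -7.6  7.6  0. ]
[12.9 11.2  3.  -5.  -8.   5.6  0. ]
[12.9 11.2  3.  -4.5 -7.6 10.8  0. ]
[13.  11.2  2.  -4.  -6.5  9.9  0. ]
[12.9 12.   3.  -5.  -7.3  8.9  0. ]
[13.  12.   2.5 -5.  -7.4  6.   0. ]
[13.  12.   3.5 -5.  -7.2 11.7  0. ]
[13.  12.   2.5 -4.5 -5.6  9.5  0. ]
```

>>> step_arm(
  motion=[
    {"slide":[0,-0.3,0],"dr":[0,0,0],"jaw":0},
    {"slide":[0,-0.6,0],"dr":[0,0,0],"jaw":0},
    {"slide":[0,-1,0],"dr":[0,0,0],"jaw":0},
    {"slide":[0,-1,0],"dr":[0,0,0],"jaw":0},
    {"slide":[0,-1,0],"dr":[0,0,0],"jaw":0},
    {"slide":[0,-1,0],"dr":[0,0,0],"jaw":0},
    {"slide":[0,-1,0],"dr":[0,0,0],"jaw":0},
    {"slide":[0,-1,0],"dr":[0,0,0],"jaw":0},
  ],
)

```text
clock: 12.95
position: [541.1, 157.6, 216.8]
ee_rot: [0.755, -0.656, -0.0, 0.001]
contact_force: [-5.4, -0.6, -6.5]
gripper_width: 8.8
grasp_force: 58.8
```

```bash
python3 q.py
```

```text
t 12.95 rel [-10.26   0.19  -1.04] F arm [-5.44  0.18 -6.51] M [0.29 1.7  0.01] w 8.8 dr [ 7.548e-01 -6.560e-01 -4.000e-04  7.000e-04]
```

>>> step_arm(
  motion=[
    {"slide":[-0.3,0.3,0],"dr":[0,0,0],"jaw":0},
    {"slide":[-0.6,0.3,0],"dr":[0,0,0],"jaw":0},
    {"slide":[-0.8,0.3,0],"dr":[0,0,0],"jaw":0},
    {"slide":[-1,0.3,0],"dr":[0,0,0],"jaw":0},
    {"slide":[-1,0.3,0],"dr":[0,0,0],"jaw":0},
    {"slide":[-1,0.3,0],"dr":[0,0,0],"jaw":0},
    {"slide":[-1,0.3,0],"dr":[0,0,0],"jaw":0},
    {"slide":[-1,0.3,0],"dr":[0,0,0],"jaw":0},
  ],
)

```text
clock: 13.95
position: [541.0, 158.0, 216.8]
ee_rot: [0.755, -0.656, 0.0, 0.001]
contact_force: [-4.3, -1.9, -6.2]
gripper_width: 9.7
grasp_force: 58.8
```

```bash
python3 q.py
```

```text
t 13.95 rel [-10.31   0.6   -0.96] F arm [-4.52 -1.32 -6.16] M [-0.63  1.59  0.04] w 9.7 dr [ 7.547e-01 -6.561e-01  1.000e-04  9.000e-04]
```

>>> step_arm(
  motion=[
    {"slide":[0,0,-0.3],"dr":[0,0,0],"jaw":0},
    {"slide":[0,0,-0.6],"dr":[0,0,0],"jaw":0},
    {"slide":[0,0,-0.9],"dr":[0,0,0],"jaw":0},
    {"slide":[0,0,-1.2],"dr":[0,0,0],"jaw":0},
    {"slide":[0,0,-1.5],"dr":[0,0,0],"jaw":0},
    {"slide":[0,0,-1.5],"dr":[0,0,0],"jaw":0},
    {"slide":[0,0,-1.5],"dr":[0,0,0],"jaw":0},
    {"slide":[0,0,-1.5],"dr":[0,0,0],"jaw":0},
  ],
)

```text
clock: 14.95
position: [540.9, 158.8, 218.1]
ee_rot: [0.755, -0.656, -0.0, 0.0]
contact_force: [-4.0, -3.5, -10.1]
gripper_width: 9.2
grasp_force: 58.3
```

```bash
python3 q.py
```

```text
t 14.95 rel [-10.29   1.4    0.26] F arm [ -4.46  -2.88 -10.1 ] M [-0.62  1.56  0.03] w 9.2 dr [ 7.547e-01 -6.560e-01 -4.000e-04  4.000e-04]
```

>>> step_arm(
  motion=[
    {"slide":[0,0.2,-0.4],"dr":[0,0,0],"jaw":0},
    {"slide":[0,0.2,-0.8],"dr":[0,0,0],"jaw":0},
    {"slide":[0,0.2,-1.2],"dr":[0,0,0],"jaw":0},
    {"slide":[0,0.2,-1.6],"dr":[0,0,0],"jaw":0},
    {"slide":[0,0.2,-2],"dr":[0,0,0],"jaw":0},
    {"slide":[0,0.2,-2],"dr":[0,0,0],"jaw":0},
    {"slide":[0,0.2,-2],"dr":[0,0,0],"jaw":0},
    {"slide":[0,0.2,-2],"dr":[0,0,0],"jaw":0},
  ],
)

```text
clock: 15.95
position: [540.9, 159.0, 220.4]
ee_rot: [0.755, -0.656, -0.0, -0.0]
contact_force: [-4.4, -1.0, -10.3]
gripper_width: 9.1
grasp_force: 58.3
```

```bash
python3 q.py
```

```text
t 15.95 rel [-10.29   1.58   2.56] F arm [ -4.53  -0.35 -10.3 ] M [-0.03  1.73 -0.03] w 9.1 dr [ 7.548e-01 -6.560e-01 -3.000e-04 -0.000e+00]
```

>>> step_arm(
  motion=[
    {"slide":[0,0,0.5],"dr":[0,0,0],"jaw":0},
    {"slide":[0.3,0,1],"dr":[0,0,0],"jaw":0},
    {"slide":[0.7,0,1.2],"dr":[0,0,0],"jaw":0},
    {"slide":[1.1,0,1.2],"dr":[0,0,0],"jaw":0},
    {"slide":[1.5,0,1.2],"dr":[0,0,0],"jaw":0},
    {"slide":[1.9,0,1.2],"dr":[0,0,0],"jaw":0},
    {"slide":[2.3,0,1.2],"dr":[0,0,0],"jaw":0},
    {"slide":[2.3,0,1.2],"dr":[0,0,0],"jaw":0},
  ],
)

```text
clock: 16.95
position: [541.2, 158.1, 219.9]
ee_rot: [0.755, -0.656, -0.001, -0.001]
contact_force: [-7.8, 3.3, -8.4]
gripper_width: 9.1
grasp_force: 58.8
```

```bash
python3 q.py
```

```text
t 16.95 rel [-10.14   0.72   2.07] F arm [-7.27  4.32 -8.41] M [1.4  2.37 0.03] w 9.1 dr [ 0.7549 -0.6558 -0.0009 -0.0014]
```

```bash
sed -i 's/np.arange(-5,5.1,.5)/np.arange(-8,4.1,.5)/; s/np.arange(-4,4.1,.5)/np.arange(-3,6.1,.5)/' fit2.py; python3 fit2.py
cat > stud.py <<'E'
from fit import *
P=np.array([506.3,155.63,222.37])+rot(.14)@[45,-3.1,-4.56]; R=rot(.14)
neck0=P+R@[1.1,15.7-17,117.5-150.6]   # robot-frame neck if hole were at rel (1.1,0,0)
g=cv2.cvtColor(cv2.imread("pics/scene0.png"),cv2.COLOR_BGR2GRAY).astype(float)
x0,y0,w,h=178,142,10,10; R3=rays(x0,y0,w,h); I=g[y0:y0+h,x0:x0+w].ravel()
o,d,_=R3; o=R.T@(o-neck0); d=d@R; k=5
def L(v):
    def at(x): t=(x-o[0])/d[:,0]; return o[1]+d[:,1]*t-v[0],o[2]+d[:,2]*t-v[1]
    done=np.zeros(len(d),bool); out=[]
    def add(m): out.append(m&~done); done[:]|=m
    def disc(x,r): y,z=at(x); return y*y+z*z<r*r
    add(disc(-10,5.5)); s=np.any([disc(x,5.5) for x in np.linspace(-10,-5,6)],0); y,z=at(-7.5); add(s&(z>3)); add(s)
    add(np.any([disc(x,2.5) for x in np.linspace(-5,5,8)],0)); add(disc(5,8)); add(np.any([disc(x,8) for x in(5,6,7)],0)); s=np.any([disc(x,5) for x in np.linspace(7,34,20)],0); y,z=at(20);add(s)
    add(~done)
    f=lambda a:gaussian_filter(a.astype(float).reshape(h*k,w*k),.6*k,mode="nearest").reshape(h,k,w,k).mean((1,3)).ravel()
    return np.array([f(a) for a in out]).T
def e(v): A=np.vstack([L(v),2*.1*np.eye(8)]); T=np.r_[I,.2*np.array([120]*7+[190])]; s=np.linalg.lstsq(A,T,rcond=None)[0]; e.s=s; return np.mean((A@s-T)**2)
G=[(e((a,b)),a,b) for a in np.arange(-6,7,.5) for b in np.arange(-6,7,.5)]; G.sort()
for q in G[:6]: print(np.sqrt(q[0]).round(1),q[1:])
e(G[0][1:]); print(e.s.round()); print(proj("scene",neck0+R@[-10,*G[0][1:]]))
E
python3 stud.py
```

```text
bias [1.69 0.42 0.59] rms 14.8 grey open,low,other [96. 78. 59.]
[ 11.2  13.6   5.   -6.  -12.    1.7   0.8]
[ 11.2  13.6   4.5  -5.5 -11.1   3.9   0. ]
[ 11.2  13.6   5.   -6.5 -11.2  -4.5   0.6]
[ 11.3  13.6   4.   -5.5 -11.4   1.8   0. ]
[ 11.2  14.7   6.   -7.  -12.    1.3   0.8]
[ 11.2  14.7   5.   -6.5 -11.6   0.7   0. ]
[ 11.2  14.7   5.5  -6.5 -11.4   3.7   0. ]
[ 11.3  14.7   5.5  -7.  -11.2  -1.7   0. ]
bias [2.03 0.18 0.6 ] rms 12.4 grey open,low,other [101.  74.  62.]
[12.8 11.2  2.5 -4.5 -7.6  7.6  0. ]
[12.9 11.2  3.  -5.5 -8.8  1.5  0. ]
[12.9 11.2  3.  -5.  -8.   5.6  0. ]
[12.9 11.2  3.  -4.5 -7.6 10.8  0. ]
[12.8 12.   3.5 -5.5 -8.1  7.1  0. ]
[12.9 12.   3.5 -6.  -8.5  1.7  0. ]
[12.9 12.   3.  -5.  -7.3  8.9  0. ]
[13.  12.   4.  -5.5 -8.4  8.8  1.8]
9.5 (np.float64(5.5), np.float64(-3.0))
9.7 (np.float64(5.0), np.float64(-2.5))
9.7 (np.float64(5.0), np.float64(-3.0))
9.8 (np.float64(6.0), np.float64(-3.5))
9.8 (np.float64(4.5), np.float64(-2.5))
9.8 (np.float64(6.0), np.float64(-3.0))
[105. 185.  95. 129.  99. 185. 160. 187.]
[[182.15968606 148.20055472]]
```

>>> step_arm(
  motion=[
    {"slide":[0,2,0],"dr":[0,0,0],"jaw":0},
    {"slide":[0,3,0],"dr":[0,0,0],"jaw":0},
    {"slide":[-2,3,2],"dr":[0,0,0],"jaw":0},
    {"slide":[-4.4,3,4],"dr":[0,0,0],"jaw":0},
    {"slide":[-4.4,3,5],"dr":[0,0,0],"jaw":0},
    {"slide":[-4.4,3,5],"dr":[0,0,0],"jaw":0},
    {"slide":[-4.4,3,5],"dr":[0,0,0],"jaw":0},
    {"slide":[-4.4,3,5],"dr":[0,0,0],"jaw":0},
  ],
)

```text
clock: 17.95
position: [537.9, 160.3, 214.4]
ee_rot: [0.755, -0.656, 0.0, -0.0]
contact_force: [0.4, -0.1, -8.0]
gripper_width: 9.1
grasp_force: 58.7
```

```bash
python3 q.py
python3 - <<'E'
from fit2 import *
p=np.array(arm.read_state()["position"])
a=np.mean([optics.get_image("scene") for _ in range(4)],axis=0).astype(np.uint8); cv2.imwrite("pics/scene5.png",a)
x=(rot(.14).T@(p-(np.array([506.3,155.63,222.37])+rot(.14)@[45,-3.1,-4.56])))[0]
run("pics/scene5.png",p,[1.1-x])
g=cv2.cvtColor(a,cv2.COLOR_BGR2GRAY); print(g[140:158,164:192])
E
```

```text
t 17.95 rel [-13.01   3.34  -3.42] F arm [ 0.36 -0.17 -7.97] M [-0.03  0.   -0.04] w 9.1 dr [ 7.548e-01 -6.560e-01  1.000e-04 -1.000e-04]
bias [ 2.42 -0.29  0.7 ] rms 11.7 grey open,low,other [119.  51.  49.]
[ 9.7 14.1 -1.   0.5 -3.5  0.2  0. ]
[ 9.7 14.1 -1.   1.  -4.1  0.3  0. ]
[ 9.8 14.1 -0.5  0.5  5.1  0.7  0. ]
[ 9.9 14.1 -1.   0.  -0.3  0.   0. ]
[[100 125 116  99  96  96  96  96  96  96  96  94  83  60  49  57  83  86
   78  92  97  97  96  88  83  76  70  68]
 [124 175 149 103  94  97 106 100  96  96  96  97  96  95  93  93  93  90
   95  98  99  98  99  98  98  98  97  89]
 [139 183 168 121  96 119 156 135 101  95  96  99  97  97  97  97  97  97
   97  98  98  99  99  99  98  99  99  98]
 [117 176 171 126  99 140 182 168 121  95  99 125 117 100  96  97  97  97
   96  96  97  97  97  98  98  99  99  99]
 [105 174 191 153 108 138 182 170 124  97 122 177 167 121  97  98 107 102
   97  97  98  97  97  97  97  98  98  98]
 [113 161 187 168 121 118 177 181 139 103 138 180 163 117  97 122 160 138
  103  97  98  99  98  97  97  97  97  97]
 [105 143 171 167 127 114 176 193 169 123
[... 663 characters left out ...]
182 183 190 197 198 197 191 181 154 126 105  97  97  95  94  94  97 101
  101  95  98 132 166 181 143 100  96  97]
 [159 175 193 198 199 199 199 199 197 192 153 132 134 119 109 101  94  93
   94  95  95 100 115 124 108  96  95  95]
 [147 167 185 193 197 198 195 187 179 154 123 171 192 182 174 151 125 112
  101  95  94  94  96  97  96  96  96  96]
 [146 131 131 144 159 173 166 144 125 107 106 158 189 195 195 194 192 181
  153 125 112 101  98  95  95  96  96  97]
 [135 115 110 120 126 130 126 115 109 103 104 149 184 195 195 195 195 194
  194 193 181 153 136 119 110 102  96  95]
 [167 143 124 128 128 128 126 117 112 108  88  79 125 178 194 195 194 194
  194 195 194 193 192 182 174 151 125 112]]
```

>>> step_arm(
  motion=[
    {"slide":[0.4,-0.5,-0.4],"dr":[0,0,0],"jaw":0},
    {"slide":[0.4,-1,-0.4],"dr":[0,0,0],"jaw":0},
    {"slide":[0.4,-1.5,-0.4],"dr":[0,0,0],"jaw":0},
    {"slide":[0.4,-2,-0.4],"dr":[0,0,0],"jaw":0},
    {"slide":[0.4,-2.5,-0.4],"dr":[0,0,0],"jaw":0},
    {"slide":[0.4,-3,-0.4],"dr":[0,0,0],"jaw":0},
    {"slide":[0.4,-3,-0.4],"dr":[0,0,0],"jaw":0},
    {"slide":[0.4,-3,-0.4],"dr":[0,0,0],"jaw":0},
  ],
)

```text
clock: 19.15
position: [540.8, 160.4, 214.7]
ee_rot: [0.755, -0.656, -0.0, 0.0]
contact_force: [0.6, -0.5, -8.7]
gripper_width: 9.0
grasp_force: 58.7
```

```bash
python3 q.py
```

```text
t 19.15 rel [-10.13   3.    -3.1 ] F arm [ 0.57 -0.54 -8.68] M [-0.04  0.02  0.01] w 9.0 dr [ 0.7548 -0.656  -0.      0.    ]
```

>>> step_arm(
  motion=[
    {"slide":[0,-0.5,0],"dr":[0,0,0],"jaw":0},
    {"slide":[0,-1,0],"dr":[0,0,0],"jaw":0},
    {"slide":[0,-1.5,0],"dr":[0,0,0],"jaw":0},
    {"slide":[0,-2,0],"dr":[0,0,0],"jaw":0},
    {"slide":[0,-2,0],"dr":[0,0,0],"jaw":0},
    {"slide":[0,-2,0],"dr":[0,0,0],"jaw":0},
    {"slide":[0,-2,0],"dr":[0,0,0],"jaw":0},
    {"slide":[0,-2,0],"dr":[0,0,0],"jaw":0},
  ],
)

```text
clock: 20.15
position: [542.8, 160.6, 214.7]
ee_rot: [0.755, -0.656, 0.0, -0.0]
contact_force: [-0.3, -0.6, -8.1]
gripper_width: 8.9
grasp_force: 58.7
```

```bash
python3 q.py
```

```text
t 20.15 rel [-8.11  2.97 -3.07] F arm [-0.34 -0.56 -8.07] M [ 0.03 -0.01 -0.02] w 8.9 dr [ 0.7548 -0.656   0.     -0.    ]
```

>>> step_arm(
  motion=[
    {"slide":[0,-0.7,0],"dr":[0,0,0],"jaw":0},
    {"slide":[0,-1.4,0],"dr":[0,0,0],"jaw":0},
    {"slide":[0,-2.1,0],"dr":[0,0,0],"jaw":0},
    {"slide":[0,-2.8,0],"dr":[0,0,0],"jaw":0},
    {"slide":[0,-3.5,0],"dr":[0,0,0],"jaw":0},
    {"slide":[0,-4,0],"dr":[0,0,0],"jaw":0},
    {"slide":[0,-4,0],"dr":[0,0,0],"jaw":0},
    {"slide":[0,-4,0],"dr":[0,0,0],"jaw":0},
  ],
)

```text
clock: 21.15
position: [546.8, 161.2, 214.7]
ee_rot: [0.755, -0.656, 0.0, -0.0]
contact_force: [0.4, 0.1, -7.8]
gripper_width: 9.0
grasp_force: 58.7
```

```bash
python3 q.py
```

```text
t 21.15 rel [-4.1   2.99 -3.09] F arm [ 0.42  0.07 -7.77] M [-0.05  0.03 -0.04] w 9.0 dr [ 0.7548 -0.656   0.     -0.    ]
```

>>> step_arm(
  motion=[
    {"slide":[0,-0.7,0],"dr":[0,0,0],"jaw":0},
    {"slide":[0,-1.4,0],"dr":[0,0,0],"jaw":0},
    {"slide":[0,-2.1,0],"dr":[0,0,0],"jaw":0},
    {"slide":[0,-2.8,0],"dr":[0,0,0],"jaw":0},
    {"slide":[0,-3.5,0],"dr":[0,0,0],"jaw":0},
    {"slide":[0,-4.2,0],"dr":[0,0,0],"jaw":0},
    {"slide":[0,-5,0],"dr":[0,0,0],"jaw":0},
    {"slide":[0,-5,0],"dr":[0,0,0],"jaw":0},
  ],
)

```text
clock: 22.15
position: [551.8, 161.9, 214.7]
ee_rot: [0.755, -0.656, 0.0, -0.0]
contact_force: [-0.3, 0.2, -6.9]
gripper_width: 9.2
grasp_force: 58.7
```

```bash
python3 q.py
```

```text
t 22.15 rel [ 0.97  2.96 -3.12] F arm [-0.28  0.21 -6.86] M [0.02 0.02 0.02] w 9.2 dr [ 0.7548 -0.656   0.     -0.    ]
```

>>> step_arm(
  motion=[
    {"slide":[0,0,1],"dr":[0,0,0],"jaw":0},
    {"slide":[0,0,2.5],"dr":[0,0,0],"jaw":0},
    {"slide":[0,0,4],"dr":[0,0,0],"jaw":0},
    {"slide":[0,0,5.5],"dr":[0,0,0],"jaw":0},
    {"slide":[0,0,7],"dr":[0,0,0],"jaw":0},
    {"slide":[0,0,8.5],"dr":[0,0,0],"jaw":0},
    {"slide":[0,0,10],"dr":[0,0,0],"jaw":0},
    {"slide":[0,0,10],"dr":[0,0,0],"jaw":0},
  ],
)

```text
clock: 23.15
position: [551.7, 161.9, 204.5]
ee_rot: [0.755, -0.656, -0.0, 0.0]
contact_force: [-0.3, 0.3, -7.6]
gripper_width: 9.0
grasp_force: 58.7
```

```bash
python3 q.py
```

```text
t 23.15 rel [  0.79   2.96 -13.29] F arm [-0.23  0.31 -7.62] M [-0.01  0.01 -0.01] w 9.0 dr [ 7.548e-01 -6.560e-01 -1.000e-04  2.000e-04]
```

>>> step_arm(
  motion=[
    {"slide":[0,0,0.5],"dr":[0,0,0],"jaw":0},
    {"slide":[0,0,1],"dr":[0,0,0],"jaw":0},
    {"slide":[0,0,1.5],"dr":[0,0,0],"jaw":0},
    {"slide":[0,0,2],"dr":[0,0,0],"jaw":0},
    {"slide":[0,0,2.5],"dr":[0,0,0],"jaw":0},
    {"slide":[0,0,3],"dr":[0,0,0],"jaw":0},
    {"slide":[0,0,3],"dr":[0,0,0],"jaw":0},
    {"slide":[0,0,3],"dr":[0,0,0],"jaw":0},
  ],
)

```text
clock: 24.15
position: [551.8, 161.9, 201.7]
ee_rot: [0.755, -0.656, 0.0, -0.0]
contact_force: [1.3, 1.0, -7.3]
gripper_width: 8.5
grasp_force: 58.7
```

```bash
python3 q.py
```

```text
t 24.15 rel [  0.92   2.98 -16.08] F arm [ 1.39  0.85 -7.27] M [-0.04  0.01  0.  ] w 8.5 dr [ 0.7548 -0.656   0.     -0.    ]
```

>>> step_arm(
  motion=[
    {"slide":[0,0,0.4],"dr":[0,0,0],"jaw":0},
    {"slide":[0,0,0.8],"dr":[0,0,0],"jaw":0},
    {"slide":[0,0,1.2],"dr":[0,0,0],"jaw":0},
    {"slide":[0,0,1.2],"dr":[0,0,0],"jaw":0},
    {"slide":[0,0,1.2],"dr":[0,0,0],"jaw":0},
    {"slide":[0,0,1.2],"dr":[0,0,0],"jaw":0},
    {"slide":[0,0,1.2],"dr":[0,0,0],"jaw":0},
    {"slide":[0,0,1.2],"dr":[0,0,0],"jaw":0},
  ],
)

```text
clock: 25.15
position: [551.7, 161.9, 200.5]
ee_rot: [0.755, -0.656, -0.0, 0.0]
contact_force: [-0.1, -0.3, -7.8]
gripper_width: 9.2
grasp_force: 58.7
```

```bash
python3 q.py
```

```text
t 25.15 rel [  0.88   2.97 -17.32] F arm [-0.11 -0.26 -7.85] M [-0.05  0.03 -0.02] w 9.2 dr [ 0.7548 -0.656  -0.      0.    ]
```

>>> step_arm(
  motion=[
    {"slide":[0,0,0.4],"dr":[0,0,0],"jaw":0},
    {"slide":[0,0,0.8],"dr":[0,0,0],"jaw":0},
    {"slide":[0,0,1.2],"dr":[0,0,0],"jaw":0},
    {"slide":[0,0,1.2],"dr":[0,0,0],"jaw":0},
    {"slide":[0,0,1.2],"dr":[0,0,0],"jaw":0},
    {"slide":[0,0,1.2],"dr":[0,0,0],"jaw":0},
    {"slide":[0,0,1.2],"dr":[0,0,0],"jaw":0},
    {"slide":[0,0,1.2],"dr":[0,0,0],"jaw":0},
  ],
)

```text
clock: 26.15
position: [551.9, 161.9, 199.5]
ee_rot: [0.755, -0.656, 0.0, -0.0]
contact_force: [-0.0, 0.0, -3.2]
gripper_width: 9.2
grasp_force: 59.4
```

```bash
python3 q.py
```

```text
t 26.15 rel [  1.02   3.   -18.27] F arm [-0.02  0.01 -3.23] M [ 0.02  0.4  -0.  ] w 9.2 dr [ 7.548e-01 -6.559e-01  1.000e-04 -1.000e-04]
```

>>> step_arm(
  motion=[
    {"slide":[0,0,0.3],"dr":[0,0,0],"jaw":0},
    {"slide":[0,0,0.6],"dr":[0,0,0],"jaw":0},
    {"slide":[0,0,0.8],"dr":[0,0,0],"jaw":0},
    {"slide":[0,0,0.8],"dr":[0,0,0],"jaw":0},
    {"slide":[0,0,0.8],"dr":[0,0,0],"jaw":0},
    {"slide":[0,0,0.8],"dr":[0,0,0],"jaw":0},
    {"slide":[0,0,0.8],"dr":[0,0,0],"jaw":0},
    {"slide":[0,0,0.8],"dr":[0,0,0],"jaw":0},
  ],
)

```text
clock: 27.15
position: [551.9, 161.9, 198.7]
ee_rot: [0.755, -0.656, 0.0, -0.0]
contact_force: [-2.4, -0.4, 0.4]
gripper_width: 9.2
grasp_force: 60.1
```

```bash
python3 q.py
```

```text
t 27.15 rel [  1.05   2.97 -19.09] F arm [-2.45 -0.01  0.43] M [-0.02  0.61  0.03] w 9.2 dr [ 7.548e-01 -6.560e-01  1.000e-04 -2.000e-04]
```

>>> step_arm(
  motion=[
    {"slide":[0,0,0],"dr":[0,0,0],"jaw":9},
    {"slide":[0,0,0],"dr":[0,0,0],"jaw":10},
    {"slide":[0,0,0],"dr":[0,0,0],"jaw":11},
    {"slide":[0,0,0],"dr":[0,0,0],"jaw":13},
    {"slide":[0,0,0],"dr":[0,0,0],"jaw":16},
    {"slide":[0,0,0],"dr":[0,0,0],"jaw":20},
    {"slide":[0,0,0],"dr":[0,0,0],"jaw":25},
    {"slide":[0,0,0],"dr":[0,0,0],"jaw":30},
  ],
)

```text
clock: 28.15
position: [551.8, 161.9, 198.5]
ee_rot: [0.755, -0.656, 0.0, -0.0]
contact_force: [0.3, -0.9, 0.2]
gripper_width: 30.2
grasp_force: 0.0
```

```bash
python3 q.py; python3 -c "
from h import *
a=optics.get_image('scene'); cv2.imwrite('pics/c8.png',cv2.resize(a[100:220,110:270],None,fx=5,fy=5,interpolation=cv2.INTER_CUBIC))"
```

```text
t 28.15 rel [  0.93   3.   -19.29] F arm [ 0.14 -0.96  0.16] M [-0.    0.02 -0.02] w 30.2 dr [ 0.7548 -0.656   0.     -0.    ]
```

View pics/c8.png

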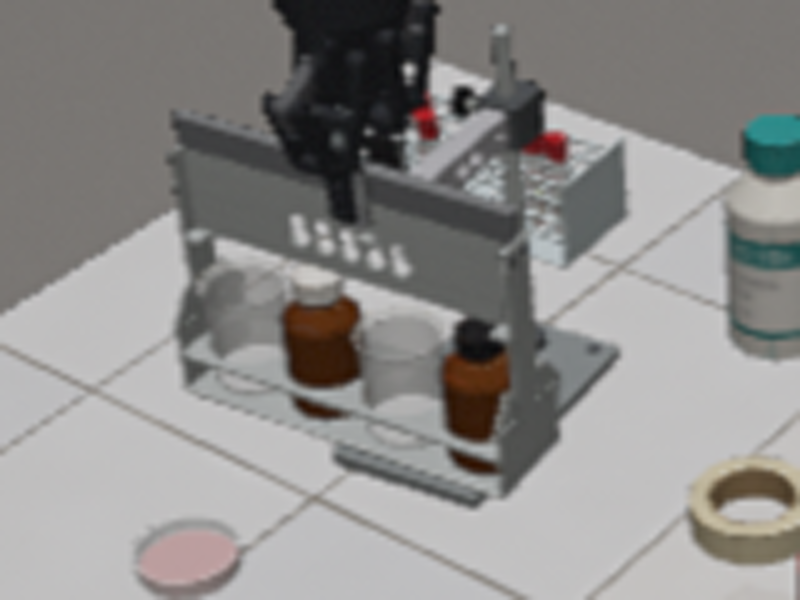

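The picture shows the carrier hanging level on the stud by hole 4 (about (375,245)), with bottles and beakers in their nests and the fingers open. I retract straight up, then hand in.

>>> step_arm(
  motion=[
    {"slide":[0,0,-2],"dr":[0,0,0],"jaw":34},
    {"slide":[0,0,-8],"dr":[0,0,0],"jaw":36},
    {"slide":[0,0,-16],"dr":[0,0,0],"jaw":36},
    {"slide":[0,0,-28],"dr":[0,0,0],"jaw":36},
    {"slide":[0,0,-42],"dr":[0,0,0],"jaw":36},
    {"slide":[0,0,-56],"dr":[0,0,0],"jaw":36},
    {"slide":[0,0,-66],"dr":[0,0,0],"jaw":36},
    {"slide":[0,0,-70],"dr":[0,0,0],"jaw":36},
  ],
)

```text
clock: 29.2
position: [551.9, 162.0, 269.4]
ee_rot: [0.755, -0.656, 0.0, -0.001]
contact_force: [-0.5, -0.3, -0.2]
gripper_width: 36.1
grasp_force: 0.0
```

>>> step_arm(
  motion=[
    {"slide":[0,0,-5],"dr":[0,0,0],"jaw":36},
    {"slide":[0,0,-10],"dr":[0,0,0],"jaw":36},
    {"slide":[0,0,-10],"dr":[0,0,0],"jaw":36},
    {"slide":[0,0,-10],"dr":[0,0,0],"jaw":36},
    {"slide":[0,0,-10],"dr":[0,0,0],"jaw":36},
    {"slide":[0,0,-10],"dr":[0,0,0],"jaw":36},
    {"slide":[0,0,-10],"dr":[0,0,0],"jaw":36},
    {"slide":[0,0,-10],"dr":[0,0,0],"jaw":36},
  ],
)

```text
clock: 30.2
position: [551.8, 161.9, 278.5]
ee_rot: [0.755, -0.656, 0.0, -0.0]
contact_force: [-0.5, -0.5, 0.6]
gripper_width: 36.0
grasp_force: 0.0
```

```bash
python3 q.py
python3 - <<'E'
from h import *
from holes import blobs
for i in range(2):
    g=cv2.cvtColor(optics.get_image("scene"),cv2.COLOR_BGR2GRAY); print([np.round(l,1).tolist() for l in blobs(g,(164,138,32,20),150)[2]])
print(arm.job_done())
E
```

```text
t 30.2 rel [ 0.93  2.98 60.72] F arm [-0.57 -0.38  0.58] M [ 0.02 -0.   -0.  ] w 36.0 dr [ 0.7548 -0.656   0.     -0.    ]
[[169.4, 145.8, 12.3], [169.9, 154.2, 51.4], [173.9, 145.3, 4.7], [174.8, 148.7, 6.5], [179.3, 148.8, 12.4], [181.1, 156.6, 10.9], [184.7, 151.4, 8.5], [189.5, 152.2, 11.3]]
[[169.4, 145.8, 12.3], [169.9, 154.2, 51.5], [173.9, 145.3, 4.7], [174.8, 148.7, 6.6], [179.3, 148.8, 12.4], [181.0, 156.6, 10.9], [184.7, 151.4, 8.5], [189.5, 152.2, 11.5]]
the job is handed in; nothing more can be done
None
```

The carrier hangs level and at rest on the stud by the fourth keyhole from its left end (nearest the black-cap bottle), with all four vessels in their nests; it was released only once the stud bore its weight, and I handed the job in at about 30 s (the verdict was not shown).

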